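Lock the collecting cup into the filter head

ROBOT

A 7-joint arm with a two-finger parallel gripper is mounted at the origin on a cart in front of the work surface, level with it; the furniture and walls round the work are solid. World frame = base frame: x ahead of the robot, y to its left, z up, the work surface at z = 0. Lengths are in m, angles in rad, forces in N, time in s.
With the tool pointing down it reaches from about 0.4 to 0.85 m from the base axis. Payload 4.5 kg.
Tool frame: the origin (TCP) lies on the centre line of the jaws, within the pads' length; the fingertips stand 11 mm ahead of it and the grasp point (between the pads) lies 8 mm behind it; z points along the fingers, x is the direction in which the jaws open and shut, and the axes are right-handed (so a half turn about z gives the same grasp; the last joint's range is limited). The gripper opens to 88 mm and grips with 3 to 60 N. Pads are 18 mm wide; open, the fingers measure 123 mm over their backs; the gripper's body (75 mm by 187 mm) begins 45 mm behind the grasp point.
Start: joints at [1.212, 0.689, -0.195, 1.565, 0.157, 0.902, -0.215], TCP at [0.239, -0.577, 0.25] pointing down, gripper open.
Joint ranges: [-3.01, 3.01], [-0.46, 2.08], [-1.47, 1.51], [0.13, 2.56], [-1, 4.14], [0.04, 2.09], [-2.66, 2.66]. Speed limits (rad/s): [2.57, 2.57, 3.14, 3.14, 3.14, 3.14, 3.14].

INTERFACE

Orientations are given as a unit quaternion [x, y, z, w].
In Python, from plant import r, vision, order, nets gives the robot as it stands.
- The arm moves only by the tool send_rows, never from a script. Its argument "series" is a list of rows, each an object with "delta_pos": the shift along the tool's x, y, z in cm, a list of three; "turn": the turn about the tool's z in degrees; "jaw": the closure, from 0 (fully open) to 1 (shut). In form: [{"delta_pos": [x, y, z], "turn": turn, "jaw": jaw}, ...]. A call has 1 to 8 rows; each row is the pose to reach, as a shift and turn from the pose commanded when the call began, along the tool's axes at that moment; what a row does not reach only later rows make up. A row lasts 1/12 s, in which the tool goes at most 41.7 mm and 7.16 degrees, less where a joint would pass 70% of its speed; a pose out of reach is approached as far as the arm can. A call with a gripper value outside its range is refused whole. The fingers move at their own pace and stop on an object; "force" is the grip in N (left out, the last holds). Time passes only in rows, so rows that repeat a pose let the fingers close. It gives the time, the measured TCP pose, the force and the opening at its end, in the units of the state.
- r.get_state(): the state, without advancing time (a new reading comes with each control period).
- vision.snapshot(name): name is "scene" or "top"; returns the picture (400x640x3 uint8, blue, green, red); there is no depth.
- vision.camera_params(name): a dict with "intrinsics" (3x3 intrinsics, pixels), "D" ([k1, k2, p1, p2, k3] as OpenCV has them; the pictures are not rectified), "extrinsics" (4x4, takes a point from world to camera coordinates). Camera axes: x right, y down, z forward; pixel columns grow to the right and rows downward; lengths in m; the calibration is good to about 2 mm. A picture is of the moment at which its call begins. camera_params takes no time and is no camera call.
- order.finish_job(): hands the job in, once; it reports no verdict.
Trained networks look in the newest picture that a camera, given by its name, has taken for a name from the list of things; names that differ only in an ending like _2 or _b are one class to them, and where a whole thing is asked for, a point or a joint stands for the part that bears it (a point fixed in the world has none). Each returns a list of dicts, best first, with "score" (0 to 1); they miss things now and then, are a little off and sometimes report something else, mostly with a low value. They report only what shows in the picture. A call takes as long as a camera call.
- nets.boxes_of(camera, label): "location" ([row, column] as shares, 0 to 1, of the picture: columns of its width, rows of its height, amid what is visible of it).
- nets.trace(camera, label): "region" (400x640 bool, what is visible of it) and "location" ([row, column] as shares, 0 to 1, of the picture: columns of its width, rows of its height, amid what is visible of it).
The state is a dict: "clock": time; "q": joint angles; "qd": joint speeds; "joint_torque": joint torques, N m; "tool_pos": TCP position; "eef_rot": TCP orientation; "contact_force": force on the tool from outside, world axes, zero at the start; "moment": the same for the moment, N m; "opening": opening from 0.0 (shut) to 1.0 (fully open).
Only numpy, scipy, OpenCV 4.12 (cv2) and the standard library are available. Lean on these libraries where they do the work, as an engineer would, in place of code of your own. Each camera call takes 0.05 s, during which the arm holds its last target.

TASK

Refit the collecting cup to the filter head: take it by its handle, push it gently up into the bayonet ring under the head, finding by feel where the lugs pass the gaps, then hold it up against the sprung seal and turn it anticlockwise as seen from above until the lugs meet their stops. Let the lugs drop home and let go, so that the cup hangs locked in the head with its handle pointing roughly forward, away from the post. Never force it, and leave the other things on the worktop where they are.

Things in the scene. Friction and masses are not known exactly. Their poses are not given: they have to be found in the camera images.
- head_ring (a point): Centre of the bayonet ring's underside, 150 mm above the worktop on the ring's vertical axis; x to the post, z up. The ring (83 mm outside) is open below; bore 57 mm, with three gaps 120 degrees apart through its ledge. The ring is hand-clamped and sits up to 25 degrees either way from nominal, unseen from outside, so this yaw gives only the nominal gap angle: find the gaps by feel.
- head_ledge (a point): On the axis at the top of the 5 mm ledge, the height at which the lugs' undersides rest when locked. Gaps are about 33 degrees wide (lugs 25) and 69 mm across. Anticlockwise from above, after each gap: a step 4 mm high and 19 degrees long, then a pocket 30 degrees long with this floor, then a fixed stop. No turning the other way out of a gap: a stop stands there too.
- head_step (a point): On the axis at the height of the steps' tops, 9 mm above the ring's underside. The lugs' undersides must be above this, by at most 4 mm, while turning. Nominally (ring at 0) lugs pass the gaps with the cup's yaw 51 degrees clockwise, seen from above, of the head's yaw, and lie mid-pocket when both yaws agree: the turn is 51 degrees, give or take 3, wherever the ring sits.
- head_seal (a point): On the axis at the lower face of the sprung seal disc in the ring, 16 mm above the ring's underside. The cup's rim (13 mm above the lugs' undersides) meets it when the lugs' undersides are 3 mm above the ring's underside. It pushes down with 2.5 N at first and 0.25 N per mm more, and bottoms hard after 10 mm.
- cup_handle (a point): Grip point: middle of the cup's black handle, half-way up, 34 mm above the cup's underside, 100 mm from the cup's axis. The handle is a straight level bar 18 mm wide, 22 mm tall, from 42 to 140 mm off the axis. x points along it to the cup's axis (100 mm along +x), z up.
- cup_lugs (a point): On the cup's axis at the height of the lugs' undersides, 62 mm above the cup's underside. Three lugs 120 degrees apart, one above the handle, 5 mm tall, reach 33 mm from the axis on a neck 54 mm across (48 to 75 mm above the underside). x points away from the handle, z along the axis.
- head: Filter head: grey round housing, 83 mm across, on a metal stand, fixed. Origin on the worktop below the ring's axis; x points from the axis to the square post 115 mm behind it; z up. Top of the housing 202 mm, of its brass and steel fitting 226 mm above the worktop. A locked cup's handle points to -x, give or take the ring's 25 degrees and 3 of play.
- cup: Collecting cup, metal, about 0.14 kg, round, 62 mm across, 75 mm tall, standing upright on the worktop. Origin at the centre of its underside; the handle points to -x, z up. Its lugs take about 3 N m of twist or 90 N of push; a light hand (a few N, under 1 N m) does the job.
- mug: Bystander, to be left alone: yellow mug, 69x96x68 mm; origin at the centre of its underside.
- spool: Bystander, to be left alone: grey wire spool standing on its flange, 63 across, 70 mm tall; origin at the centre of its underside.
- tape: Bystander, to be left alone: roll of black tape lying flat, 62 across, 19 mm tall; origin at the centre of its underside.
- module_a: Bystander, to be left alone: flat module with a grey metal cover, 89x61x20 mm; origin at the centre of its underside.
- module_b: Bystander, to be left alone: second flat module with a grey metal cover, 89x61x20 mm; origin at the centre of its underside.
- pot: Bystander, to be left alone: small black open pot, 62 across, 42 mm tall; origin at the centre of its underside.

How it is judged:
On the way, in this order (a step that is already met when the one before it is completed fails the run):
1. the cup is lifted clear of the worktop (height (world z) of cup above 0.03 m), for 0.1 s.
2. the lugs have passed up through the gaps, above the step's height (z of cup_lugs in the frame of head_ring above 0.0085 m and horizontal distance between cup_lugs and head_ring below 0.005 m), for 0.1 s.
At the end, for the whole second after the job is handed in: The cup hangs in the head by itself, released and at rest: lug undersides 5 mm (within 2 mm) above the ring's underside, that is down in the pockets behind the steps, on the ring's axis within 4 mm, upright within 5 degrees, the handle pointing forward, away from the post, within 40 degrees (z of cup_lugs in the frame of head_ring between 0.003 and 0.0068 m and horizontal distance between cup_lugs and head_ring below 0.004 m and angle between cup's own z axis and vertical below 0.09 rad and x of cup_handle in the frame of head below -0.075 m and linear speed of cup below 0.02 m/s); the robot touches nothing.
It fails at once if the cup is forced against the head (over 90 N) (contact force between cup and head above 90 N).
It fails at once if a bystander is pushed aside (over 30 mm) (distance of any of mug, spool, tape, module_a, module_b, pot from where it was at the start of the episode above 0.03 m).
It also fails if it takes over 72 s, if anything falls off the work surface, if the arm or the gripper's body presses on something with over 40 N, if the wrist force passes 120 N, or if a joint passes its speed limit or range.

## Working session

There is one attempt and no reset: what is moved stays moved. The work goes in short steps, Python scripts to look and compute and a tool call to move; the robot and the scene stay as the last step left them, time stands still between calls to the robot, and variables do not carry over. Pictures are saved under pics/ and viewed, and the job is handed in when it is done.

Besides the shell and the picture viewer there is one more tool, called after "Call:" as name(argument=value, ...) on one line, values as JSON. send_rows: Moves the arm, as the interface text tells. Its arguments: {"type":"object","properties":{"series":{"type":"array"},"force":{"type":"number"}},"required":["series"]}

```bash
mkdir -p pics; ls; python3 - <<'E'
from plant import r, vision, order, nets
import cv2,numpy as np
s=r.get_state()
print({k:np.round(v,3) for k,v in s.items()})
for n in ("scene","top"):
    im=vision.snapshot(n); cv2.imwrite(f"pics/{n}0.png",im)
    print({k:np.round(v,4).tolist() for k,v in vision.camera_params(n).items()})
E
```

```text
pics
{'clock': np.float64(0.0), 'q': array([ 1.212,  0.69 , -0.195,  1.566,  0.157,  0.902, -0.215]), 'qd': array([-0.001, -0.   , -0.   ,  0.   , -0.   , -0.001,  0.001]), 'joint_torque': array([ 0.0000e+00, -5.2756e+01, -1.2670e+00, -1.5343e+01, -5.3000e-02,
        7.0000e-03,  0.0000e+00]), 'tool_pos': array([ 0.239, -0.577,  0.249]), 'eef_rot': array([ 0.832, -0.555, -0.001, -0.   ]), 'contact_force': array([-0.536, -0.647, -0.081]), 'moment': array([-0.02 ,  0.017,  0.088]), 'opening': np.float64(1.001)}
{'intrinsics': [[479.109, 0.0, 315.5982], [0.0, 479.109, 196.865], [0.0, 0.0, 1.0]], 'D': [0.0435, 0.0, 0.0, 0.0, 0.0], 'extrinsics': [[-0.5928, -0.8051, 0.0203, 0.3107], [-0.4955, 0.3448, -0.7972, 0.3931], [0.6348, -0.4826, -0.6034, 0.8023], [0.0, 0.0, 0.0, 1.0]]}
{'intrinsics': [[362.0356, 0.0, 323.3864], [0.0, 362.0356, 200.7096], [0.0, 0.0, 1.0]], 'D': [-0.071, 0.0, 0.0, 0.0, 0.0], 'extrinsics': [[0.03, -0.9995, -0.004, -0.0094], [-0.9719, -0.0282, -0.2337, 0.5785], [0.2335, 0.0109, -0.9723, 0.9115], [0.0, 0.0, 0.0, 1.0]]}
```

View pics/scene0.png

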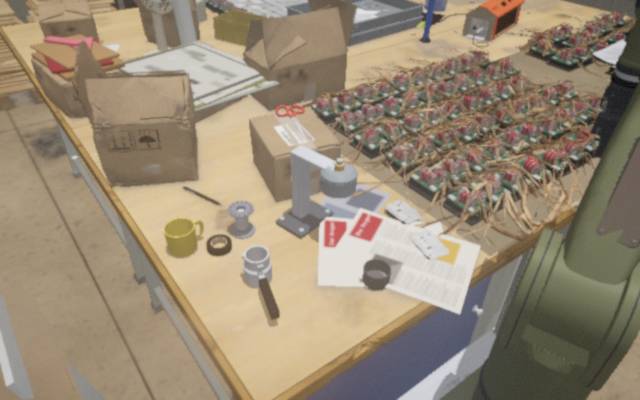

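View pics/top0.png

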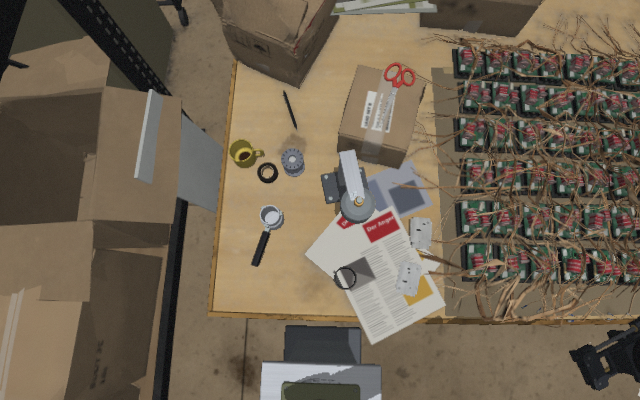

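```bash
python3 - <<'E'
from plant import r, vision, order, nets
import cv2,numpy as np,pickle
out={}
for n in ("scene","top"):
    im=vision.snapshot(n); out[n]=im
    for l in ("cup","head","cup_handle","head_ring","mug","spool","tape","pot","module_a"):
        t=nets.trace(n,l)
        out[n,l]=t
        print(n,l,[(round(float(d["score"]),2),(np.array(d["location"])*[400,640]).round(1).tolist(),int(d["region"].sum())) for d in t[:3]])
pickle.dump(out,open("o.pkl","wb"))
a=cv2.resize(out["top"][130:280,220:420],None,fx=4,fy=4,interpolation=cv2.INTER_CUBIC)
b=cv2.resize(out["scene"][130:330,220:400],None,fx=3,fy=3,interpolation=cv2.INTER_CUBIC)
cv2.imwrite("pics/ta.png",a);cv2.imwrite("pics/sa.png",b)
E
```

```text
scene cup [(0.42, [244.6, 427.7], 687)]
scene head [(0.87, [185.2, 308.9], 4008), (0.55, [214.8, 404.3], 580)]
scene cup_handle [(0.83, [275.6, 262.5], 1432)]
scene head_ring [(0.81, [182.9, 308.1], 3701), (0.55, [215.5, 405.6], 542)]
scene mug [(0.97, [237.0, 181.9], 1278), (0.51, [248.0, 221.2], 480)]
scene spool [(0.65, [220.7, 241.0], 719)]
scene tape [(0.68, [246.8, 218.2], 465)]
scene pot [(0.66, [270.0, 376.5], 689)]
scene module_a [(0.69, [214.4, 406.9], 556), (0.68, [242.8, 426.6], 710)]
top cup [(0.73, [222.7, 266.1], 817)]
top head [(0.92, [192.4, 351.2], 2496)]
top cup_handle [(0.61, [224.2, 267.9], 707)]
top head_ring [(0.92, [191.7, 348.5], 2430)]
top mug [(0.96, [153.4, 241.0], 589)]
top spool [(0.84, [160.2, 290.7], 552)]
top tape [(0.48, [172.0, 264.5], 291), (0.43, [223.8, 266.7], 810)]
top pot [(0.56, [281.2, 339.2], 261), (0.39, [191.1, 350.7], 2431)]
top module_a [(0.84, [279.6, 405.6], 717), (0.68, [234.4, 418.1], 668)]
```

```bash
python3 - <<'E'
import pickle,cv2,numpy as np
o=pickle.load(open("o.pkl","rb"))
for n,(r0,r1,c0,c1),f in (("top",(130,280,220,420),4),("scene",(130,330,220,400),3)):
    im=o[n].copy()
    for l,c in (("cup",(0,0,255)),("head",(0,255,0)),):
        m=o[n,l][0]["region"].astype(np.uint8)
        im[(m-cv2.erode(m,np.ones((3,3),np.uint8)))>0]=c
    cv2.imwrite(f"pics/ov_{n}.png",cv2.resize(im[r0:r1,c0:c1],None,fx=f,fy=f,interpolation=cv2.INTER_NEAREST))
E
```

```text
(no output)
```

View pics/ta.png

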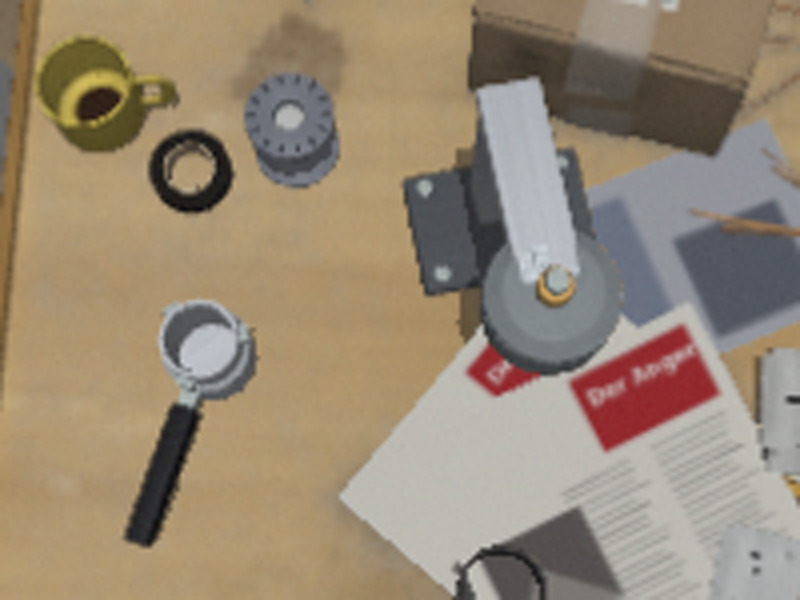

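View pics/sa.png

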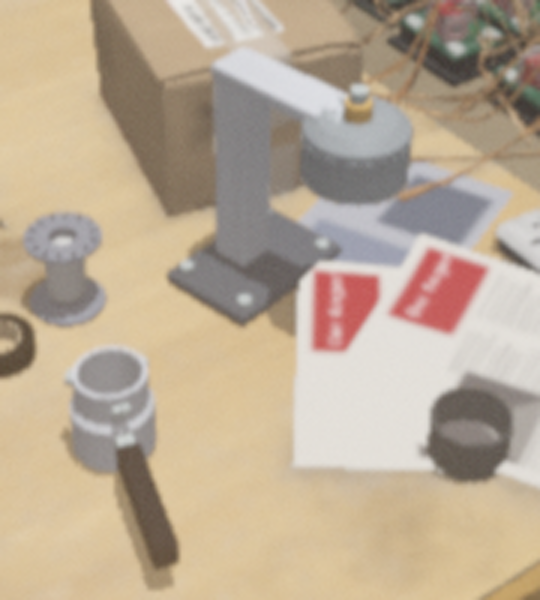

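View pics/ov_top.png

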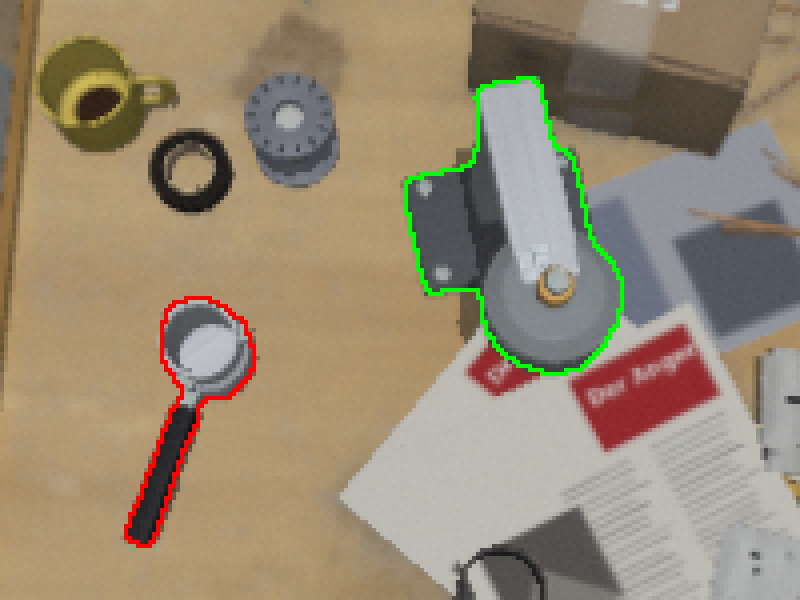

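View pics/ov_scene.png

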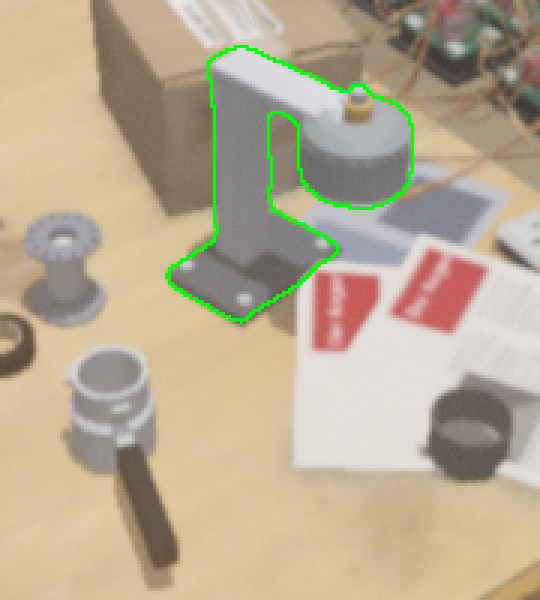

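```bash
cat > h.py <<'E'
from plant import r, vision, order, nets
import cv2,numpy as np,pickle
from scipy.optimize import least_squares,minimize
from scipy.spatial.transform import Rotation as R
CP={n:vision.camera_params(n) for n in("scene","top")}
def proj(n,P):
    c=CP[n];E=np.array(c["extrinsics"])
    rv,_=cv2.Rodrigues(E[:3,:3])
    return cv2.projectPoints(np.asarray(P,float).reshape(-1,1,3),rv,E[:3,3],np.array(c["intrinsics"]),np.array(c["D"]))[0].reshape(-1,2)
th=np.linspace(0,2*np.pi,60,endpoint=False)
def cyl(rad,z0,z1): 
    return np.vstack([np.c_[rad*np.cos(th),rad*np.sin(th),0*th+z] for z in(z0,z1)])
def box(x0,x1,y0,y1,z0,z1): return np.array([[x,y,z] for x in(x0,x1) for y in(y0,y1) for z in(z0,z1)])
CUP=[cyl(.031,0,.048),cyl(.027,.048,.075),box(-.042,-.028,-.006,.006,.028,.040),box(-.140,-.042,-.009,.009,.023,.045)]
def cupmask(n,x,y,z,yaw,S=8,win=(0,400,0,640)):
    Rm=R.from_euler("z",yaw).as_matrix()
    r0,r1,c0,c1=win
    m=np.zeros(((r1-r0)*S,(c1-c0)*S),np.uint8)
    for p in CUP:
        q=proj(n,p@Rm.T+[x,y,z])
        h=cv2.convexHull(((q+.5-[c0,r0])*S).astype(np.int32)) 
        cv2.fillConvexPoly(m,h,1)
    return m
def fitcup(masks,x0,z=0.,S=8,fixz=True):
    win={};T={}
    for n,m in masks.items():
        ys,xs=np.nonzero(m);win[n]=(max(ys.min()-12,0),ys.max()+12,max(xs.min()-12,0),xs.max()+12)
        w=win[n];T[n]=cv2.resize(cv2.GaussianBlur(m[w[0]:w[1],w[2]:w[3]].astype(np.float32),(0,0),.7),None,fx=S,fy=S,interpolation=cv2.INTER_CUBIC)>.5
    def f(p):
        c=0
        for n in masks:
            a=cupmask(n,p[0],p[1],z if fixz else p[3],p[2],S,win[n])>0
            c+=np.logical_xor(a,T[n]).sum()/S/S
        return c
    x0=np.array(x0,float)
    step=np.array([.008,.008,.1,.008])[:len(x0)]
    best=None
    for k in range(2):
        sim=np.vstack([x0]+[x0+step*np.eye(len(x0))[i] for i in range(len(x0))])
        o=minimize(f,x0,method="Nelder-Mead",options=dict(initial_simplex=sim,xatol=1e-5,fatol=.1,maxiter=400));x0=o.x;step=step/3
    return o.x,o.fun
def ray(n,uv,z):
    c=CP[n];E=np.array(c["extrinsics"])
    u=cv2.undistortPoints(np.array([[uv]],float),np.array(c["intrinsics"]),np.array(c["D"]))[0,0]
    d=E[:3,:3].T@np.array([u[0],u[1],1]);o=-E[:3,:3].T@E[:3,3]
    return o+d*(z-o[2])/d[2]
E
cat > fit.py <<'E'
from h import *
o=pickle.load(open("o.pkl","rb"))
ms={"scene":o["scene","cup_handle"][0]["region"],"top":o["top","cup"][0]["region"]}
g=ray("top",(272,217),.075)[:2]; t=ray("top",(255,263),.034)[:2]
d=g-t; x0=[*g,np.arctan2(d[1],d[0])]
print(x0)
for k in ({"top","scene"},{"top"},{"scene"}):
    print(k,fitcup({n:ms[n] for n in k},x0))
# head housing
def hull(n,x,y,z0=.150,z1=.202): return cv2.convexHull(proj(n,cyl(.0415,z0,z1)+[x,y,0]).astype(np.float32))
cs={}
for n in("top","scene"):
    m=cv2.GaussianBlur(o[n,"head"][0]["region"].astype(np.float32),(0,0),.7)
    c=max(cv2.findContours(cv2.resize((m*255).astype(np.uint8),None,fx=8,fy=8,interpolation=cv2.INTER_LINEAR)//128,cv2.RETR_LIST,cv2.CHAIN_APPROX_NONE)[0],key=len)[:,0,:]
    c=(c+.5)/8-.5
    if n=="top": c=c[(c[:,1]>205)&(c[:,0]>338)]
    else: c=c[((c[:,0]>322)&(c[:,1]>184))|((c[:,0]>353)&(c[:,1]>172))]
    cs[n]=c[::4]
def res(p,ks):
    return np.concatenate([[cv2.pointPolygonTest(hull(n,*p),(float(a),float(b)),True) for a,b in cs[n]] for n in ks])
p0=ray("top",(357,207),.2)[:2]
for k in (["top","scene"],["top"],["scene"]):
    s=least_squares(res,p0,args=(k,),diff_step=1e-4);print(k,s.x,np.sqrt(np.mean(s.fun**2)))
ms=None
# arm direction in top view, fitting
print("fitting",ray("top",(220+556/4,130+275/4),.226),ray("scene",(220+358/3,130+92/3),.226))
print("post top", ray("top",(220+511/4,130+82/4),.20))
E
python3 fit.py
```

```text
[np.float64(0.5283791530980868), np.float64(0.14320916469035105), np.float64(-0.35632816050320854)]
{'scene', 'top'} (array([ 0.53636426,  0.15113238, -0.28538846]), np.float64(135.34375))
{'top'} (array([ 0.53704619,  0.15186665, -0.27723089]), np.float64(49.78125))
{'scene'} (array([ 0.53616015,  0.15095184, -0.28799797]), np.float64(80.84375))
['top', 'scene'] [ 0.53430126 -0.06330061] 6.527913979124623
['top'] [ 0.54595746 -0.075501  ] 0.3375415762931143
['scene'] [ 0.52237555 -0.05071902] 6.695488691472164
fitting [ 0.54763655 -0.07449523  0.226     ] [ 0.53988246 -0.07009747  0.226     ]
post top [ 0.67347984 -0.04890295  0.2       ]
```

```bash
sed -i 's/c\[:,0\]>322)&(c\[:,1\]>184)/c[:,0]>334)\&(c[:,1]>180)/' fit.py; cat >> fit.py <<'E'
# visualize
X=(0.5364,0.1511,-0.2854)
s=least_squares(res,p0,args=(["top","scene"],),diff_step=1e-4).x
for n,(r0,r1,c0,c1),f in (("top",(130,280,220,420),4),("scene",(130,330,220,400),3)):
    im=cv2.resize(o[n][r0:r1,c0:c1],None,fx=f,fy=f,interpolation=cv2.INTER_CUBIC)
    m=cupmask(n,X[0],X[1],0,X[2],f,(r0,r1,c0,c1))
    cv2.drawContours(im,cv2.findContours(m,cv2.RETR_EXTERNAL,cv2.CHAIN_APPROX_NONE)[0],-1,(0,0,255),1)
    h=((hull(n,*s)+.5-[c0,r0])*f).astype(np.int32);cv2.polylines(im,[h],True,(0,255,0),1)
    cv2.imwrite(f"pics/fit_{n}.png",im)
E
python3 fit.py
```

```text
[np.float64(0.5283791530980868), np.float64(0.14320916469035105), np.float64(-0.35632816050320854)]
{'top', 'scene'} (array([ 0.53636426,  0.15113238, -0.28538846]), np.float64(135.34375))
{'top'} (array([ 0.53704619,  0.15186665, -0.27723089]), np.float64(49.78125))
{'scene'} (array([ 0.53616015,  0.15095184, -0.28799797]), np.float64(80.84375))
['top', 'scene'] [ 0.54430646 -0.07521828] 0.6690527680664896
['top'] [ 0.54595746 -0.075501  ] 0.3375415762931143
['scene'] [ 0.54141001 -0.0729046 ] 0.32865564960237087
fitting [ 0.54763655 -0.07449523  0.226     ] [ 0.53988246 -0.07009747  0.226     ]
post top [ 0.67347984 -0.04890295  0.2       ]
```

View pics/fit_top.png

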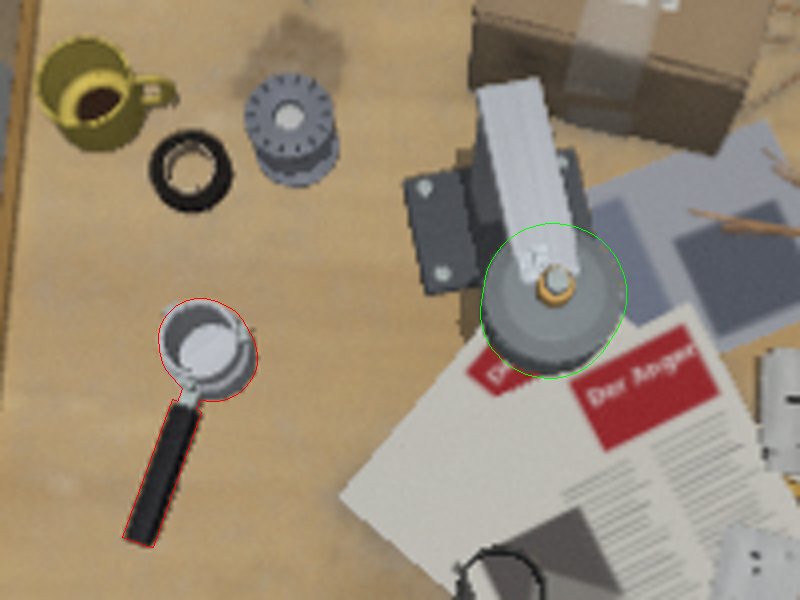

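View pics/fit_scene.png

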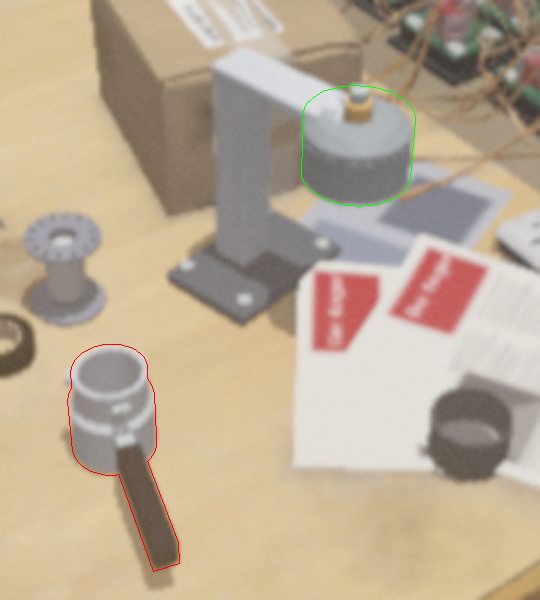

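```bash
cat >> fit.py <<'E'
print("----")
def hull2(n,x,y,rad,z0,z1): return cv2.convexHull(proj(n,np.vstack([cyl(rad,z0,z1)])+[x,y,0]).astype(np.float32))
for k in (["top"],["scene"],["top","scene"]):
    def rs(p): return np.concatenate([[cv2.pointPolygonTest(hull2(n,p[0],p[1],p[2]*.1,.15,.202),(float(a),float(b)),True) for a,b in cs[n]] for n in k])
    q=least_squares(rs,[*p0,.415],diff_step=1e-4);print(k,q.x,np.sqrt(np.mean(q.fun**2)))
    def rs(p): return np.concatenate([[cv2.pointPolygonTest(hull2(n,p[0],p[1],p[2]*.1,.15+p[3]*.1,.202+p[3]*.1),(float(a),float(b)),True) for a,b in cs[n]] for n in k])
    q=least_squares(rs,[*p0,.415,0.01],diff_step=1e-4);print(k,q.x,np.sqrt(np.mean(q.fun**2)))
    print(len(cs["top"]),len(cs["scene"]))
E
python3 fit.py | sed -n '/----/,$p'
```

```text
----
['top'] [ 0.54611527 -0.07550943  0.41619559] 0.33696903075738355
['top'] [ 0.54557934 -0.07531195  0.4149926   0.02325457] 0.33757172585577
104 85
['scene'] [ 0.54531708 -0.07221259  0.448435  ] 0.2969921019114592
['scene'] [ 0.54708805 -0.07351086  0.45117927 -0.01490808] 0.2970761915856551
104 85
['top', 'scene'] [ 0.54394877 -0.07521538  0.41217941] 0.6677006381698779
['top', 'scene'] [ 0.54713943 -0.07640492  0.42169015 -0.04858045] 0.3964644063386501
104 85
```

```bash
cat >> h.py <<'E'
def cur():
    s=r.get_state();Rm=R.from_quat(s["eef_rot"]).as_matrix();return np.array(s["tool_pos"]),Rm,s
def xang(Rm): return np.degrees(np.arctan2(Rm[1,0],Rm[0,0]))
def to(*goals):
    p,Rm,s=cur()
    for g in goals:
        d=Rm.T@(np.array(g[:3])-p)*100
        t=-((g[3]-xang(Rm)+180)%360-180) if len(g)>3 else 0
        print("delta",d.round(2).tolist(),"turn",round(t,1), "rows~",round(max(np.linalg.norm(d)/4.17,abs(t)/7.16),1))
def st():
    p,Rm,s=cur()
    print("t",round(s["clock"],2),"p",p.round(4),"xang",round(xang(Rm),2),"tilt z",Rm[:,2].round(4),"F",np.round(s["contact_force"],2),"M",np.round(s["moment"],3),"open",round(float(s["opening"]),3),"q",np.round(s["q"],2))
E
python3 - <<'E'
from h import *
st(); to((.40,-.12,.25,0),(.4405,.1793,.25,73.6))
E
```

```text
t 1.1 p [ 0.2392 -0.5774  0.2497] xang -67.49 tilt z [-0. -0. -1.] F [-0.55 -0.13  0.58] M [-0.059  0.035  0.016] open 0.996 q [ 1.21  0.69 -0.19  1.57  0.16  0.9  -0.22]
delta [-36.1, -32.36, -0.03] turn -67.5 rows~ 11.6
delta [-62.2, -47.56, -0.03] turn -141.1 rows~ 19.7
```

Call:
send_rows(series=[{"delta_pos":[-4,-3.4,0],"turn":-7,"jaw":0},{"delta_pos":[-8,-7,0],"turn":-14,"jaw":0},{"delta_pos":[-12,-10.6,0],"turn":-21,"jaw":0},{"delta_pos":[-15,-13.5,0],"turn":-28,"jaw":0},{"delta_pos":[-18,-16.2,0],"turn":-35,"jaw":0},{"delta_pos":[-21,-18.9,0],"turn":-42,"jaw":0},{"delta_pos":[-24,-21.6,0],"turn":-49,"jaw":0},{"delta_pos":[-27,-24.3,0],"turn":-56,"jaw":0}])

```text
clock: 1.77
tool_pos: [0.3508, -0.2615, 0.2501]
eef_rot: [0.995, -0.097, 0.0, 0.0]
contact_force: [2.0, 0.7, 0.9]
opening: 0.997
```

```bash
python3 - <<'E'
from h import *
st(); to((.40,-.12,.25,30),(.4405,.1793,.25,73.6))
E
```

```text
t 1.77 p [ 0.3508 -0.2615  0.2501] xang -11.18 tilt z [ 8.e-04 -7.e-04 -1.e+00] F [1.99 0.68 0.89] M [-0.057 -0.169  0.033] open 0.997 q [ 0.85  0.48 -0.47  2.1   0.36  0.64 -0.05]
delta [2.08, -14.84, 0.0] turn -41.2 rows~ 5.8
delta [0.26, -44.98, -0.02] turn -84.8 rows~ 11.8
```

Call:
send_rows(series=[{"delta_pos":[0.8,-3.5,0],"turn":-7,"jaw":0.2},{"delta_pos":[1.3,-7,0],"turn":-14,"jaw":0.2},{"delta_pos":[1.8,-10.5,0],"turn":-21,"jaw":0.2},{"delta_pos":[2.0,-14,0],"turn":-28,"jaw":0.2},{"delta_pos":[2.0,-17.5,0],"turn":-35,"jaw":0.2},{"delta_pos":[2.0,-21,0],"turn":-42,"jaw":0.2},{"delta_pos":[1.8,-24.5,0],"turn":-49,"jaw":0.2},{"delta_pos":[1.5,-28,0],"turn":-56,"jaw":0.2}])

```text
clock: 2.43
tool_pos: [0.4214, 0.0098, 0.25]
eef_rot: [0.924, 0.381, 0.001, 0.0]
contact_force: [0.4, -1.1, 0.2]
opening: 0.801
```

```bash
python3 - <<'E'
from h import *
st(); to((.4405,.1793,.25,73.6),(.4405,.1793,.10,73.6))
E
```

```text
t 2.43 p [0.4214 0.0098 0.25  ] xang 44.82 tilt z [ 1.2e-03 -2.0e-04 -1.0e+00] F [ 0.38 -1.1   0.18] M [-0.011 -0.167  0.007] open 0.801 q [ 0.35  0.51 -0.73  2.13  0.53  0.69  0.05]
delta [13.3, -10.68, -0.0] turn -28.8 rows~ 4.1
delta [13.29, -10.69, 15.0] turn -28.8 rows~ 5.4
```

Call:
send_rows(series=[{"delta_pos":[3.3,-2.5,0],"turn":-7,"jaw":0.3},{"delta_pos":[6.6,-5.1,0],"turn":-14,"jaw":0.3},{"delta_pos":[10,-8,1],"turn":-21,"jaw":0.3},{"delta_pos":[13.3,-10.7,3],"turn":-28.8,"jaw":0.3},{"delta_pos":[13.3,-10.7,7],"turn":-28.8,"jaw":0.3},{"delta_pos":[13.3,-10.7,11],"turn":-28.8,"jaw":0.3},{"delta_pos":[13.3,-10.7,15],"turn":-28.8,"jaw":0.3},{"delta_pos":[13.3,-10.7,15],"turn":-28.8,"jaw":0.3}])

```text
clock: 3.1
tool_pos: [0.4377, 0.1756, 0.0939]
eef_rot: [0.802, 0.597, -0.006, -0.0]
contact_force: [-0.5, -0.2, 0.1]
opening: 0.699
```

```bash
python3 - <<'E'
from h import *
st(); to((.4405,.1793,.026,73.6))
for n,(r0,r1,c0,c1),f in (("top",(130,330,200,400),3),("scene",(130,330,200,400),3)):
    im=vision.snapshot(n)
    cv2.imwrite(f"pics/a_{n}.png",cv2.resize(im[r0:r1,c0:c1],None,fx=f,fy=f,interpolation=cv2.INTER_CUBIC))
E
```

```text
t 3.1 p [0.4377 0.1756 0.0939] xang 73.37 tilt z [-0.0096 -0.0067 -0.9999] F [-0.5  -0.18  0.06] M [-0.006 -0.116  0.016] open 0.699 q [-0.15  0.83 -0.55  2.12  0.99  0.48 -0.19]
delta [0.5, 0.21, 6.79] turn -0.2 rows~ 1.6
```

View pics/a_scene.png

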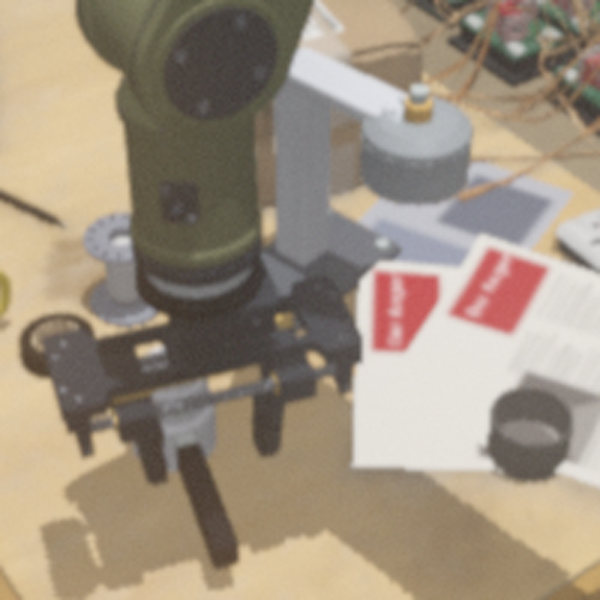

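View pics/a_top.png

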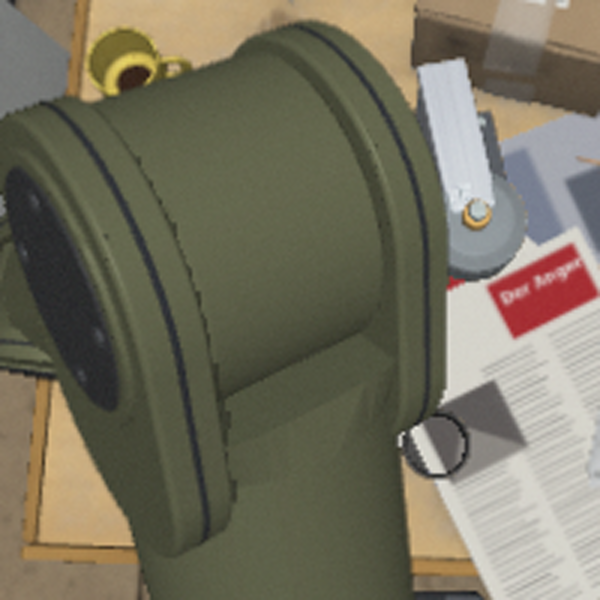

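```bash
python3 - <<'E'
from h import *
a=np.radians(-16.4);d=np.array([np.cos(a),np.sin(a)]);g=np.array([.5364,.1511])-.106*d;print(g)
st(); to((*g,.026,73.6))
E
```

```text
[0.43471272 0.18102819]
t 3.2 p [0.4402 0.1777 0.0996] xang 73.35 tilt z [-0.0019 -0.0016 -1.    ] F [0.63 1.01 0.59] M [ 0.058 -0.128  0.   ] open 0.694 q [-0.14  0.82 -0.56  2.12  0.98  0.48 -0.18]
delta [0.18, -0.61, 7.36] turn -0.2 rows~ 1.8
```

Call:
send_rows(series=[{"delta_pos":[0.15,-0.6,2.5],"turn":0,"jaw":0.3},{"delta_pos":[0.15,-0.6,5],"turn":0,"jaw":0.3},{"delta_pos":[0.15,-0.6,7.4],"turn":0,"jaw":0.3},{"delta_pos":[0.15,-0.6,7.4],"turn":0,"jaw":0.3},{"delta_pos":[0.15,-0.6,7.4],"turn":0,"jaw":0.3}])

```text
clock: 3.62
tool_pos: [0.4368, 0.1816, 0.0276]
eef_rot: [0.802, 0.597, 0.002, 0.001]
contact_force: [-0.3, -0.2, 0.5]
opening: 0.702
```

```bash
python3 - <<'E'
from h import *
st()
E
```

```text
t 3.62 p [0.4368 0.1816 0.0276] xang 73.31 tilt z [ 0.0032  0.001  -1.    ] F [-0.31 -0.18  0.54] M [ 0.081 -0.131  0.029] open 0.702 q [-0.29  0.93 -0.33  2.15  1.28  0.27 -0.48]
```

Call:
send_rows(series=[{"delta_pos":[0,0,0],"turn":0,"jaw":0.6},{"delta_pos":[0,0,0],"turn":0,"jaw":1},{"delta_pos":[0,0,0],"turn":0,"jaw":1},{"delta_pos":[0,0,0],"turn":0,"jaw":1},{"delta_pos":[0,0,0],"turn":0,"jaw":1},{"delta_pos":[0,0,0],"turn":0,"jaw":1},{"delta_pos":[0,0,0],"turn":0,"jaw":1},{"delta_pos":[0,0,0],"turn":0,"jaw":1}], force=15)

```text
clock: 4.28
tool_pos: [0.4354, 0.1809, 0.0257]
eef_rot: [0.802, 0.597, -0.0, 0.0]
contact_force: [-0.2, 0.2, 0.2]
opening: 0.203
```

Call:
send_rows(series=[{"delta_pos":[0,0,0],"turn":0,"jaw":1},{"delta_pos":[0,0,0],"turn":0,"jaw":1},{"delta_pos":[0,0,0],"turn":0,"jaw":1}], force=60)

```text
clock: 4.53
tool_pos: [0.4354, 0.1809, 0.0257]
eef_rot: [0.802, 0.597, -0.0, 0.0]
contact_force: [-0.2, -0.8, 0.2]
opening: 0.194
```

```bash
python3 - <<'E'
from h import *
st()
n="scene";im=vision.snapshot(n)
cv2.imwrite(f"pics/b_{n}.png",cv2.resize(im[130:330,200:400],None,fx=3,fy=3,interpolation=cv2.INTER_CUBIC))
E
```

```text
t 4.53 p [0.4354 0.1809 0.0257] xang 73.31 tilt z [ 0.e+00 -1.e-04 -1.e+00] F [-0.2  -0.77  0.16] M [ 0.016 -0.231  0.011] open 0.194 q [-0.29  0.94 -0.32  2.15  1.28  0.27 -0.48]
```

View pics/b_scene.png

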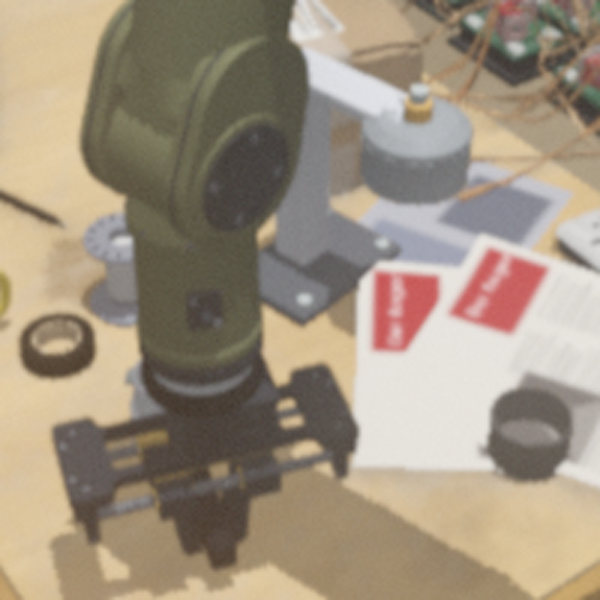

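Call:
send_rows(series=[{"delta_pos":[0,0,-1],"turn":0,"jaw":1},{"delta_pos":[0,0,-2.5],"turn":0,"jaw":1},{"delta_pos":[0,0,-4],"turn":0,"jaw":1},{"delta_pos":[0,0,-5],"turn":0,"jaw":1},{"delta_pos":[0,0,-5],"turn":0,"jaw":1},{"delta_pos":[0,0,-5],"turn":0,"jaw":1}])

```text
clock: 5.08
tool_pos: [0.4355, 0.1808, 0.0757]
eef_rot: [0.802, 0.597, 0.0, -0.0]
contact_force: [-0.3, -0.1, -1.8]
opening: 0.198
```

```bash
python3 - <<'E'
from h import *
st(); to((.4645,-.0078,.0757,50.5))
n="scene";im=vision.snapshot(n)
cv2.imwrite(f"pics/c_{n}.png",cv2.resize(im[130:330,200:400],None,fx=3,fy=3,interpolation=cv2.INTER_CUBIC))
E
```

```text
t 5.08 p [0.4355 0.1808 0.0757] xang 73.28 tilt z [ 3.e-04  3.e-04 -1.e+00] F [-0.29 -0.06 -1.78] M [0.015 0.001 0.001] open 0.198 q [-0.2   0.85 -0.47  2.14  1.06  0.4  -0.28]
delta [-17.23, 8.2, -0.01] turn 22.8 rows~ 4.6
```

View pics/c_scene.png

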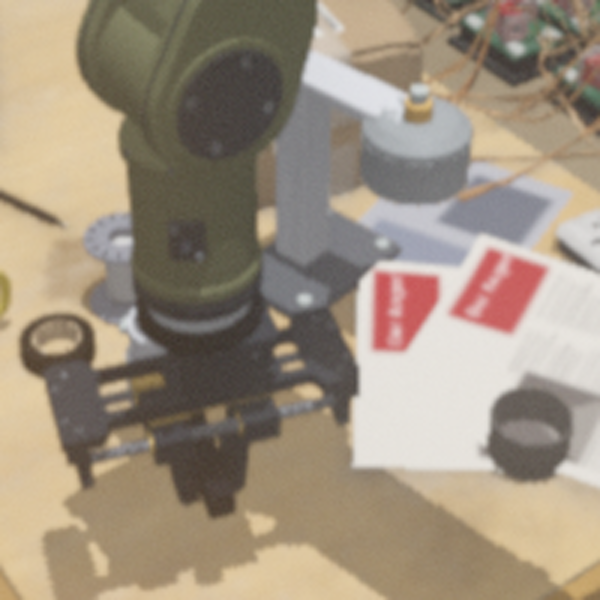

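Call:
send_rows(series=[{"delta_pos":[-2.2,1.1,0],"turn":3,"jaw":1},{"delta_pos":[-4.4,2.1,0],"turn":6,"jaw":1},{"delta_pos":[-6.6,3.2,0],"turn":9,"jaw":1},{"delta_pos":[-8.8,4.2,0],"turn":12,"jaw":1},{"delta_pos":[-11,5.3,0],"turn":15,"jaw":1},{"delta_pos":[-13.2,6.3,0],"turn":18,"jaw":1},{"delta_pos":[-15.4,7.3,0],"turn":21,"jaw":1},{"delta_pos":[-17.2,8.2,0],"turn":22.8,"jaw":1}])

```text
clock: 5.8
tool_pos: [0.4638, -0.0095, 0.0747]
eef_rot: [0.905, 0.425, -0.001, 0.0]
contact_force: [-0.2, -0.1, -1.1]
opening: 0.196
```

Call:
send_rows(series=[{"delta_pos":[0,0,0],"turn":0,"jaw":1},{"delta_pos":[0,0,0],"turn":0,"jaw":1},{"delta_pos":[0,0,0],"turn":0,"jaw":1}])

```text
clock: 6.05
tool_pos: [0.4643, -0.0065, 0.0752]
eef_rot: [0.904, 0.427, -0.0, -0.001]
contact_force: [0.1, 0.9, -1.7]
opening: 0.193
```

```bash
python3 - <<'E'
from h import *
st(); to((.4645,-.0078,.0757,50.5))
for n,(r0,r1,c0,c1),f in (("top",(130,330,250,450),3),("scene",(130,330,240,440),3)):
    im=vision.snapshot(n);np.save(f"d_{n}.npy",im)
    cv2.imwrite(f"pics/d_{n}.png",cv2.resize(im[r0:r1,c0:c1],None,fx=f,fy=f,interpolation=cv2.INTER_CUBIC))
E
```

```text
t 6.05 p [ 0.4643 -0.0065  0.0752] xang 50.58 tilt z [-7.e-04  1.e-03 -1.e+00] F [ 0.12  0.86 -1.69] M [ 0.084 -0.034  0.017] open 0.193 q [ 0.16  0.84 -0.39  2.16  1.03  0.34 -0.23]
delta [-0.09, 0.1, -0.05] turn 0.1 rows~ 0.0
```

View pics/d_scene.png

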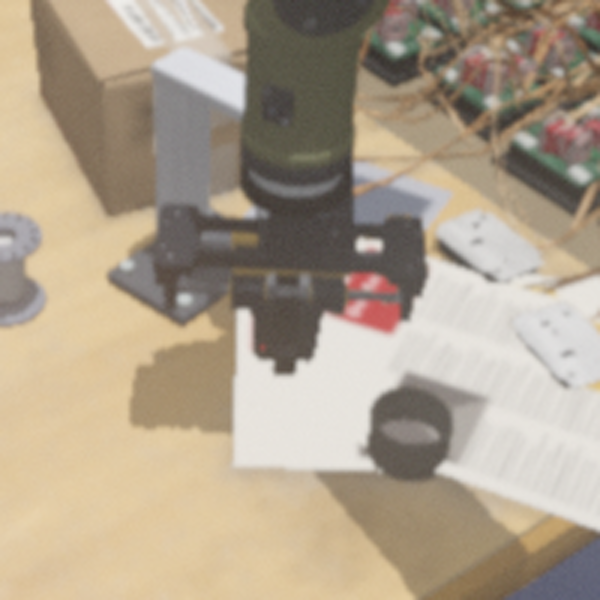

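View pics/d_top.png

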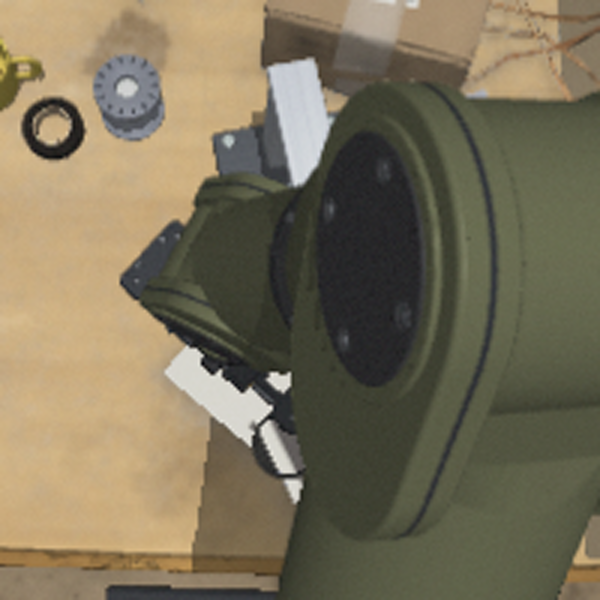

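```bash
cat > fit2.py <<'E'
from h import *
o=pickle.load(open("o.pkl","rb"))
n="scene"
def con(n):
    m=cv2.GaussianBlur(o[n,"head"][0]["region"].astype(np.float32),(0,0),.7)
    c=max(cv2.findContours(cv2.resize((m*255).astype(np.uint8),None,fx=8,fy=8,interpolation=cv2.INTER_LINEAR)//128,cv2.RETR_LIST,cv2.CHAIN_APPROX_NONE)[0],key=len)[:,0,:]
    return (c+.5)/8-.5
c=con("scene")
sel=((c[:,0]>334)&(c[:,1]>166))|((c[:,0]>317)&(c[:,0]<=334)&(c[:,1]>175)&(c[:,1]<198.5))
cs={"scene":c[sel][::4]}
c=con("top");cs["top"]=c[((c[:,1]>205)&(c[:,0]>338))|((c[:,0]>370)&(c[:,1]>195))][::4]
for n in cs: print(n,len(cs[n]),cs[n].min(0),cs[n].max(0))
def hull2(n,x,y,rad,z0,z1): return cv2.convexHull(proj(n,cyl(rad,z0,z1)+[x,y,0]).astype(np.float32))
for k in (["top"],["scene"],["top","scene"]):
    # radius true, uniform dilation d px per camera
    def rs(p): return np.concatenate([np.array([cv2.pointPolygonTest(hull2(n,p[0],p[1],.0415,.15,.202),(float(a),float(b)),True) for a,b in cs[n]])+p[2+(n=="scene")]*10 for n in k])
    q=least_squares(rs,[.545,-.0745,.02,.02],diff_step=1e-4,loss="soft_l1");print(k,q.x,np.sqrt(np.mean(rs(q.x)**2)))
E
python3 fit2.py
```

```text
scene 158 [318.5625 166.1875] [357.4375 199.4375]
top 124 [339.4375 195.0625] [375.4375 223.4375]
['top'] [ 0.54468287 -0.07515209 -0.03644353  0.02      ] 0.3804589567176285
['scene'] [ 0.54393361 -0.0729956  -0.52928925  0.05724393] 0.5504764155962042
['top', 'scene'] [ 0.54529813 -0.0744966  -0.01965588  0.0839766 ] 0.5612085722043794
```

Call:
send_rows(series=[{"delta_pos":[0,0,-0.7],"turn":0,"jaw":1},{"delta_pos":[0,0,-1.4],"turn":0,"jaw":1},{"delta_pos":[0,0,-2.1],"turn":0,"jaw":1},{"delta_pos":[0,0,-2.1],"turn":0,"jaw":1},{"delta_pos":[0,0,-2.1],"turn":0,"jaw":1},{"delta_pos":[0,0,-2.1],"turn":0,"jaw":1}])

```text
clock: 6.65
tool_pos: [0.4646, -0.0075, 0.0969]
eef_rot: [0.904, 0.427, 0.0, 0.0]
contact_force: [-0.1, 0.6, -1.2]
opening: 0.194
```

```bash
cat >> h.py <<'E'
L=.1053
def ax(H=(.5447,-.0745)):
    p,Rm,s=cur();a=p+Rm[:,1]*L
    e=Rm.T@(np.array([*H,a[2]])-a)*100
    print("axis",a[:2].round(4),"zb",round(p[2]-.0257,4),"err tool cm",e.round(2))
E
python3 - <<'E'
from h import *
st();ax()
E
```

```text
t 6.65 p [ 0.4646 -0.0075  0.0969] xang 50.49 tilt z [ 5.e-04 -0.e+00 -1.e+00] F [-0.08  0.59 -1.19] M [ 0.059 -0.067  0.048] open 0.194 q [ 0.2   0.8  -0.46  2.15  0.96  0.4  -0.17]
axis [ 0.5459 -0.0745] zb 0.0712 err tool cm [-0.08 -0.09 -0.  ]
```

Call:
send_rows(series=[{"delta_pos":[-0.08,-0.05,-0.1],"turn":0,"jaw":1},{"delta_pos":[-0.08,-0.05,-0.2],"turn":0,"jaw":1},{"delta_pos":[-0.08,-0.05,-0.3],"turn":0,"jaw":1},{"delta_pos":[-0.08,-0.05,-0.4],"turn":0,"jaw":1},{"delta_pos":[-0.08,-0.05,-0.5],"turn":0,"jaw":1},{"delta_pos":[-0.08,-0.05,-0.5],"turn":0,"jaw":1},{"delta_pos":[-0.08,-0.05,-0.5],"turn":0,"jaw":1}])

```text
clock: 7.23
tool_pos: [0.4637, -0.0077, 0.1017]
eef_rot: [0.904, 0.427, 0.0, 0.0]
contact_force: [0.7, -0.3, -1.0]
opening: 0.198
```

```bash
python3 - <<'E'
from h import *
st();ax()
E
```

```text
t 7.23 p [ 0.4637 -0.0077  0.1017] xang 50.51 tilt z [ 2.e-04 -0.e+00 -1.e+00] F [ 0.72 -0.32 -1.03] M [ 0.147 -0.008  0.048] open 0.198 q [ 0.21  0.79 -0.47  2.15  0.94  0.41 -0.16]
axis [ 0.545  -0.0746] zb 0.076 err tool cm [-0.01 -0.03 -0.  ]
```

Call:
send_rows(series=[{"delta_pos":[0,0,-0.1],"turn":0,"jaw":1},{"delta_pos":[0,0,-0.2],"turn":0,"jaw":1},{"delta_pos":[0,0,-0.3],"turn":0,"jaw":1},{"delta_pos":[0,0,-0.4],"turn":0,"jaw":1},{"delta_pos":[0,0,-0.4],"turn":0,"jaw":1},{"delta_pos":[0,0,-0.4],"turn":0,"jaw":1}])

```text
clock: 7.73
tool_pos: [0.4637, -0.0077, 0.1058]
eef_rot: [0.904, 0.427, 0.0, 0.0]
contact_force: [-0.3, 0.5, -1.6]
opening: 0.191
```

```bash
python3 - <<'E'
from h import *
st();ax()
E
```

```text
t 7.73 p [ 0.4637 -0.0077  0.1058] xang 50.5 tilt z [ 2.e-04 -0.e+00 -1.e+00] F [-0.28  0.47 -1.58] M [ 0.042 -0.007  0.013] open 0.191 q [ 0.21  0.79 -0.48  2.15  0.93  0.42 -0.14]
axis [ 0.545  -0.0747] zb 0.0801 err tool cm [-0.   -0.03 -0.  ]
```

Call:
send_rows(series=[{"delta_pos":[0,0,-0.1],"turn":0,"jaw":1},{"delta_pos":[0,0,-0.2],"turn":0,"jaw":1},{"delta_pos":[0,0,-0.3],"turn":0,"jaw":1},{"delta_pos":[0,0,-0.35],"turn":0,"jaw":1},{"delta_pos":[0,0,-0.35],"turn":0,"jaw":1},{"delta_pos":[0,0,-0.35],"turn":0,"jaw":1}])

```text
clock: 8.23
tool_pos: [0.4637, -0.0077, 0.1092]
eef_rot: [0.904, 0.427, 0.0, 0.0]
contact_force: [0.6, -0.3, -1.9]
opening: 0.197
```

```bash
python3 - <<'E'
from h import *
st();ax()
E
```

```text
t 8.23 p [ 0.4637 -0.0077  0.1092] xang 50.5 tilt z [ 1.e-04  0.e+00 -1.e+00] F [ 0.61 -0.31 -1.91] M [ 0.107 -0.009 -0.031] open 0.197 q [ 0.22  0.78 -0.49  2.15  0.92  0.43 -0.14]
axis [ 0.5449 -0.0747] zb 0.0835 err tool cm [-0.   -0.03 -0.  ]
```

Call:
send_rows(series=[{"delta_pos":[0,0,-0.05],"turn":0,"jaw":1},{"delta_pos":[0,0,-0.1],"turn":0,"jaw":1},{"delta_pos":[0,0,-0.15],"turn":0,"jaw":1},{"delta_pos":[0,0,-0.15],"turn":0,"jaw":1},{"delta_pos":[0,0,-0.15],"turn":0,"jaw":1}])

```text
clock: 8.65
tool_pos: [0.4633, -0.0076, 0.1106]
eef_rot: [0.904, 0.427, -0.0, -0.0]
contact_force: [-0.5, 1.1, -4.1]
opening: 0.194
```

```bash
python3 - <<'E'
from h import *
st();ax()
E
```

```text
t 8.65 p [ 0.4633 -0.0076  0.1106] xang 50.52 tilt z [-6.e-04  2.e-04 -1.e+00] F [-0.53  1.08 -4.07] M [0.338 0.228 0.05 ] open 0.194 q [ 0.22  0.78 -0.5   2.15  0.92  0.44 -0.13]
axis [ 0.5446 -0.0745] zb 0.0849 err tool cm [ 0.01  0.01 -0.  ]
```

Call:
send_rows(series=[{"delta_pos":[0.37,0.01,0],"turn":2,"jaw":1},{"delta_pos":[0.73,0.03,0],"turn":4,"jaw":1},{"delta_pos":[0.73,0.03,0],"turn":4,"jaw":1},{"delta_pos":[0.73,0.03,0],"turn":4,"jaw":1}])

```text
clock: 8.98
tool_pos: [0.4687, -0.0023, 0.1106]
eef_rot: [0.919, 0.395, -0.0, 0.0]
contact_force: [1.0, -0.3, -3.4]
opening: 0.197
```

```bash
python3 - <<'E'
from h import *
st();ax()
E
```

```text
t 8.98 p [ 0.4687 -0.0023  0.1106] xang 46.53 tilt z [ 1.e-04 -4.e-04 -1.e+00] F [ 0.98 -0.28 -3.39] M [ 0.182  0.05  -0.012] open 0.197 q [ 0.2   0.78 -0.49  2.13  0.89  0.44 -0.18]
axis [ 0.5451 -0.0747] zb 0.0849 err tool cm [-0.01 -0.04 -0.  ]
```

Call:
send_rows(series=[{"delta_pos":[0.37,0.0,0],"turn":2,"jaw":1},{"delta_pos":[0.73,0.0,0],"turn":4,"jaw":1},{"delta_pos":[0.73,0.0,0],"turn":4,"jaw":1},{"delta_pos":[0.73,0.0,0],"turn":4,"jaw":1}])

```text
clock: 9.32
tool_pos: [0.4738, 0.0033, 0.1107]
eef_rot: [0.932, 0.363, 0.0, 0.0]
contact_force: [1.1, 0.3, -3.8]
opening: 0.195
```

```bash
python3 - <<'E'
from h import *
st();ax()
E
```

```text
t 9.32 p [0.4738 0.0033 0.1107] xang 42.52 tilt z [ 4.e-04  0.e+00 -1.e+00] F [ 1.08  0.29 -3.82] M [0.147 0.011 0.047] open 0.195 q [ 0.19  0.78 -0.47  2.12  0.86  0.44 -0.23]
axis [ 0.545  -0.0743] zb 0.085 err tool cm [-0.03 -0.   -0.  ]
```

Call:
send_rows(series=[{"delta_pos":[0.35,0.0,-0.03],"turn":2,"jaw":1},{"delta_pos":[0.71,0.02,-0.05],"turn":4,"jaw":1},{"delta_pos":[0.71,0.02,-0.05],"turn":4,"jaw":1},{"delta_pos":[0.71,0.02,-0.05],"turn":4,"jaw":1}])

```text
clock: 9.65
tool_pos: [0.4791, 0.0078, 0.1111]
eef_rot: [0.944, 0.33, 0.0, 0.0]
contact_force: [-0.2, 0.4, -5.0]
opening: 0.197
```

```bash
python3 - <<'E'
from h import *
st();ax()
E
```

```text
t 9.65 p [0.4791 0.0078 0.1111] xang 38.5 tilt z [ 1.e-04 -2.e-04 -1.e+00] F [-0.18  0.39 -4.98] M [ 0.195  0.048 -0.049] open 0.197 q [ 0.17  0.78 -0.46  2.1   0.83  0.44 -0.28]
axis [ 0.5446 -0.0746] zb 0.0854 err tool cm [ 0.02 -0.01 -0.  ]
```

Call:
send_rows(series=[{"delta_pos":[0.37,0.0,0],"turn":2,"jaw":1},{"delta_pos":[0.74,0.03,0],"turn":4,"jaw":1},{"delta_pos":[0.74,0.03,0],"turn":4,"jaw":1},{"delta_pos":[0.74,0.03,0],"turn":4,"jaw":1}])

```text
clock: 9.98
tool_pos: [0.4851, 0.0123, 0.1112]
eef_rot: [0.955, 0.297, 0.0, 0.0]
contact_force: [-0.2, -0.6, -3.9]
opening: 0.196
```

```bash
python3 - <<'E'
from h import *
st();ax()
E
```

```text
t 9.98 p [0.4851 0.0123 0.1112] xang 34.5 tilt z [ 2.e-04  0.e+00 -1.e+00] F [-0.15 -0.6  -3.88] M [ 0.15   0.005 -0.002] open 0.196 q [ 0.16  0.78 -0.45  2.09  0.8   0.45 -0.32]
axis [ 0.5447 -0.0745] zb 0.0855 err tool cm [-0. -0. -0.]
```

Call:
send_rows(series=[{"delta_pos":[0.37,0.0,0],"turn":2,"jaw":1},{"delta_pos":[0.73,0.03,0],"turn":4,"jaw":1},{"delta_pos":[0.73,0.03,0],"turn":4,"jaw":1},{"delta_pos":[0.73,0.03,0],"turn":4,"jaw":1}])

```text
clock: 10.32
tool_pos: [0.4913, 0.0162, 0.1112]
eef_rot: [0.965, 0.263, 0.0, -0.0]
contact_force: [0.0, -1.1, -5.0]
opening: 0.202
```

```bash
python3 - <<'E'
from h import *
st();ax()
E
```

```text
t 10.32 p [0.4913 0.0162 0.1112] xang 30.5 tilt z [ 2.e-04  1.e-04 -1.e+00] F [ 0.04 -1.14 -5.  ] M [ 0.164  0.044 -0.012] open 0.202 q [ 0.14  0.79 -0.44  2.07  0.77  0.45 -0.36]
axis [ 0.5447 -0.0745] zb 0.0855 err tool cm [ 0. -0.  0.]
```

Call:
send_rows(series=[{"delta_pos":[0.37,0.0,0],"turn":2,"jaw":1},{"delta_pos":[0.73,0.03,0],"turn":4,"jaw":1},{"delta_pos":[0.73,0.03,0],"turn":4,"jaw":1},{"delta_pos":[0.73,0.03,0],"turn":4,"jaw":1}])

```text
clock: 10.65
tool_pos: [0.4977, 0.0196, 0.1112]
eef_rot: [0.973, 0.229, 0.0, 0.0]
contact_force: [0.2, -0.8, -5.7]
opening: 0.198
```

```bash
python3 - <<'E'
from h import *
st();ax()
E
```

```text
t 10.65 p [0.4977 0.0196 0.1112] xang 26.5 tilt z [ 3.e-04  0.e+00 -1.e+00] F [ 0.24 -0.82 -5.73] M [ 0.189 -0.009  0.014] open 0.198 q [ 0.13  0.79 -0.43  2.05  0.74  0.46 -0.41]
axis [ 0.5447 -0.0747] zb 0.0855 err tool cm [ 0.01 -0.02 -0.  ]
```

Call:
send_rows(series=[{"delta_pos":[0,0,0.15],"turn":0,"jaw":1},{"delta_pos":[-1.1,0.06,0.2],"turn":-6,"jaw":1},{"delta_pos":[-2.19,0.23,0.2],"turn":-12,"jaw":1},{"delta_pos":[-3.25,0.52,0.2],"turn":-18,"jaw":1},{"delta_pos":[-4.28,0.91,0.2],"turn":-24,"jaw":1},{"delta_pos":[-4.94,1.23,0.2],"turn":-28,"jaw":1},{"delta_pos":[-4.94,1.23,0],"turn":-28,"jaw":1},{"delta_pos":[-4.94,1.23,0],"turn":-28,"jaw":1}])

```text
clock: 11.32
tool_pos: [0.4586, -0.0137, 0.1114]
eef_rot: [0.89, 0.457, -0.0, -0.0]
contact_force: [-0.5, -1.5, -6.0]
opening: 0.199
```

```bash
python3 - <<'E'
from h import *
st();ax()
E
```

```text
t 11.32 p [ 0.4586 -0.0137  0.1114] xang 54.36 tilt z [-4.e-04  1.e-04 -1.e+00] F [-0.49 -1.52 -6.  ] M [0.087 0.329 0.034] open 0.199 q [ 0.24  0.78 -0.51  2.16  0.94  0.44 -0.08]
axis [ 0.5442 -0.0751] zb 0.0857 err tool cm [ 0.08  0.01 -0.  ]
```

Call:
send_rows(series=[{"delta_pos":[-0.33,0.01,0],"turn":-2,"jaw":1},{"delta_pos":[-0.68,0.03,0],"turn":-4,"jaw":1},{"delta_pos":[-0.68,0.03,0],"turn":-4,"jaw":1},{"delta_pos":[-0.68,0.03,0],"turn":-4,"jaw":1}])

```text
clock: 11.65
tool_pos: [0.4556, -0.0186, 0.1112]
eef_rot: [0.873, 0.488, 0.0, -0.0]
contact_force: [0.5, 0.6, -4.9]
opening: 0.2
```

```bash
python3 - <<'E'
from h import *
st();ax()
E
```

```text
t 11.65 p [ 0.4556 -0.0186  0.1112] xang 58.41 tilt z [ 5.e-04  9.e-04 -1.e+00] F [ 0.48  0.61 -4.91] M [0.249 0.158 0.023] open 0.2 q [ 0.26  0.78 -0.52  2.17  0.97  0.44 -0.02]
axis [ 0.5453 -0.0737] zb 0.0855 err tool cm [-0.09 -0.01 -0.  ]
```

Call:
send_rows(series=[{"delta_pos":[-0.39,0.01,0],"turn":-2,"jaw":1},{"delta_pos":[-0.77,0.03,0],"turn":-4,"jaw":1},{"delta_pos":[-0.77,0.03,0],"turn":-4,"jaw":1},{"delta_pos":[-0.77,0.03,0],"turn":-4,"jaw":1},{"delta_pos":[-0.77,0.03,0],"turn":-4,"jaw":1}])

```text
clock: 12.07
tool_pos: [0.4518, -0.0256, 0.1113]
eef_rot: [0.855, 0.518, 0.0, 0.0]
contact_force: [0.9, 1.3, -4.7]
opening: 0.195
```

```bash
python3 - <<'E'
from h import *
st();ax()
E
```

```text
t 12.07 p [ 0.4518 -0.0256  0.1113] xang 62.43 tilt z [ 5.e-04  2.e-04 -1.e+00] F [ 0.93  1.34 -4.69] M [0.236 0.088 0.053] open 0.195 q [ 0.29  0.78 -0.54  2.18  0.99  0.45  0.03]
axis [ 0.5451 -0.0744] zb 0.0856 err tool cm [-0.03 -0.03 -0.  ]
```

Call:
send_rows(series=[{"delta_pos":[-0.38,0.0,0],"turn":-2,"jaw":1},{"delta_pos":[-0.75,0.01,0],"turn":-4,"jaw":1},{"delta_pos":[-0.75,0.01,0],"turn":-4,"jaw":1},{"delta_pos":[-0.75,0.01,0],"turn":-4,"jaw":1},{"delta_pos":[-0.75,0.01,0],"turn":-4,"jaw":1}])

```text
clock: 12.48
tool_pos: [0.4481, -0.0326, 0.1112]
eef_rot: [0.837, 0.548, 0.0, 0.0]
contact_force: [0.4, 0.2, -4.4]
opening: 0.194
```

```bash
python3 - <<'E'
from h import *
st();ax()
E
```

```text
t 12.48 p [ 0.4481 -0.0326  0.1112] xang 66.43 tilt z [ 1.e-04 -1.e-04 -1.e+00] F [ 0.36  0.22 -4.42] M [0.207 0.117 0.028] open 0.194 q [ 0.31  0.78 -0.55  2.19  1.01  0.45  0.09]
axis [ 0.5446 -0.0747] zb 0.0855 err tool cm [ 0.02 -0.   -0.  ]
```

Call:
send_rows(series=[{"delta_pos":[-0.36,0.0,0],"turn":-2,"jaw":1},{"delta_pos":[-0.73,0.03,0],"turn":-4,"jaw":1},{"delta_pos":[-0.73,0.03,0],"turn":-4,"jaw":1},{"delta_pos":[-0.73,0.03,0],"turn":-4,"jaw":1},{"delta_pos":[-0.73,0.03,0],"turn":-4,"jaw":1}])

```text
clock: 12.9
tool_pos: [0.4453, -0.0396, 0.1112]
eef_rot: [0.817, 0.577, -0.0, 0.0]
contact_force: [-0.2, -0.1, -3.1]
opening: 0.195
```

```bash
python3 - <<'E'
from h import *
st();ax()
E
```

```text
t 12.9 p [ 0.4453 -0.0396  0.1112] xang 70.42 tilt z [-1.e-04 -5.e-04 -1.e+00] F [-0.24 -0.12 -3.14] M [0.112 0.105 0.005] open 0.195 q [ 0.33  0.78 -0.57  2.19  1.03  0.46  0.16]
axis [ 0.5445 -0.0749] zb 0.0855 err tool cm [ 0.05  0.   -0.  ]
```

Call:
send_rows(series=[{"delta_pos":[-0.34,0.0,0],"turn":-2,"jaw":1},{"delta_pos":[-0.7,0.03,0],"turn":-4,"jaw":1},{"delta_pos":[-0.7,0.03,0],"turn":-4,"jaw":1},{"delta_pos":[-0.7,0.03,0],"turn":-4,"jaw":1},{"delta_pos":[-0.7,0.03,0],"turn":-4,"jaw":1}])

```text
clock: 13.32
tool_pos: [0.4436, -0.0461, 0.1114]
eef_rot: [0.796, 0.605, 0.0, 0.0]
contact_force: [-0.1, -0.4, -1.6]
opening: 0.193
```

```bash
python3 - <<'E'
from h import *
st();ax()
E
```

```text
t 13.32 p [ 0.4436 -0.0461  0.1114] xang 74.44 tilt z [ 6.e-04 -0.e+00 -1.e+00] F [-0.11 -0.42 -1.63] M [ 0.048 -0.042  0.018] open 0.193 q [ 0.36  0.79 -0.58  2.2   1.05  0.47  0.23]
axis [ 0.545  -0.0743] zb 0.0857 err tool cm [-0.03 -0.02 -0.  ]
```

Call:
send_rows(series=[{"delta_pos":[0,0,-0.1],"turn":0,"jaw":1},{"delta_pos":[0,0,-0.2],"turn":0,"jaw":1},{"delta_pos":[0,0,-0.3],"turn":0,"jaw":1},{"delta_pos":[0,0,-0.35],"turn":0,"jaw":1},{"delta_pos":[0,0,-0.35],"turn":0,"jaw":1},{"delta_pos":[0,0,-0.35],"turn":0,"jaw":1}])

```text
clock: 13.82
tool_pos: [0.4434, -0.0462, 0.1148]
eef_rot: [0.796, 0.605, 0.0, 0.0]
contact_force: [0.7, 0.4, -0.3]
opening: 0.2
```

```bash
python3 - <<'E'
from h import *
st();ax()
E
```

```text
t 13.82 p [ 0.4434 -0.0462  0.1148] xang 74.5 tilt z [ 4.e-04  0.e+00 -1.e+00] F [ 0.71  0.43 -0.32] M [ 0.082 -0.131  0.032] open 0.2 q [ 0.36  0.78 -0.59  2.2   1.03  0.48  0.24]
axis [ 0.5449 -0.0744] zb 0.0891 err tool cm [-0.02 -0.02 -0.  ]
```

Call:
send_rows(series=[{"delta_pos":[0,0,-0.1],"turn":0,"jaw":1},{"delta_pos":[0,0,-0.2],"turn":0,"jaw":1},{"delta_pos":[0,0,-0.3],"turn":0,"jaw":1},{"delta_pos":[0,0,-0.4],"turn":0,"jaw":1},{"delta_pos":[0,0,-0.5],"turn":0,"jaw":1},{"delta_pos":[0,0,-0.5],"turn":0,"jaw":1},{"delta_pos":[0,0,-0.5],"turn":0,"jaw":1}])

```text
clock: 14.4
tool_pos: [0.4429, -0.0463, 0.1196]
eef_rot: [0.796, 0.605, -0.0, -0.0]
contact_force: [-0.2, 0.3, -4.7]
opening: 0.197
```

```bash
python3 - <<'E'
from h import *
st();ax()
E
```

```text
t 14.4 p [ 0.4429 -0.0463  0.1196] xang 74.51 tilt z [-8.e-04 -1.e-04 -1.e+00] F [-0.16  0.26 -4.73] M [0.221 0.269 0.059] open 0.197 q [ 0.37  0.77 -0.61  2.19  1.01  0.49  0.26]
axis [ 0.5443 -0.0744] zb 0.0939 err tool cm [ 0.    0.04 -0.  ]
```

Call:
send_rows(series=[{"delta_pos":[0,0,-0.1],"turn":0,"jaw":1},{"delta_pos":[0,0,-0.2],"turn":0,"jaw":1},{"delta_pos":[0,0,-0.3],"turn":0,"jaw":1},{"delta_pos":[0,0,-0.4],"turn":0,"jaw":1},{"delta_pos":[0,0,-0.5],"turn":0,"jaw":1},{"delta_pos":[0,0,-0.55],"turn":0,"jaw":1},{"delta_pos":[0,0,-0.55],"turn":0,"jaw":1},{"delta_pos":[0,0,-0.55],"turn":0,"jaw":1}])

```text
clock: 15.07
tool_pos: [0.4429, -0.0464, 0.1252]
eef_rot: [0.796, 0.605, -0.0, -0.0]
contact_force: [-1.3, 0.5, -6.3]
opening: 0.198
```

```bash
python3 - <<'E'
from h import *
st();ax()
for n in ("scene",):
    im=vision.snapshot(n)
    cv2.imwrite(f"pics/e_{n}.png",cv2.resize(im[130:330,240:440],None,fx=3,fy=3,interpolation=cv2.INTER_CUBIC))
E
```

```text
t 15.07 p [ 0.4429 -0.0464  0.1252] xang 74.51 tilt z [-5.e-04 -2.e-04 -1.e+00] F [-1.31  0.5  -6.25] M [ 0.328  0.624 -0.001] open 0.198 q [ 0.38  0.76 -0.62  2.19  0.99  0.5   0.28]
axis [ 0.5444 -0.0745] zb 0.0995 err tool cm [ 0.01  0.03 -0.  ]
```

View pics/e_scene.png

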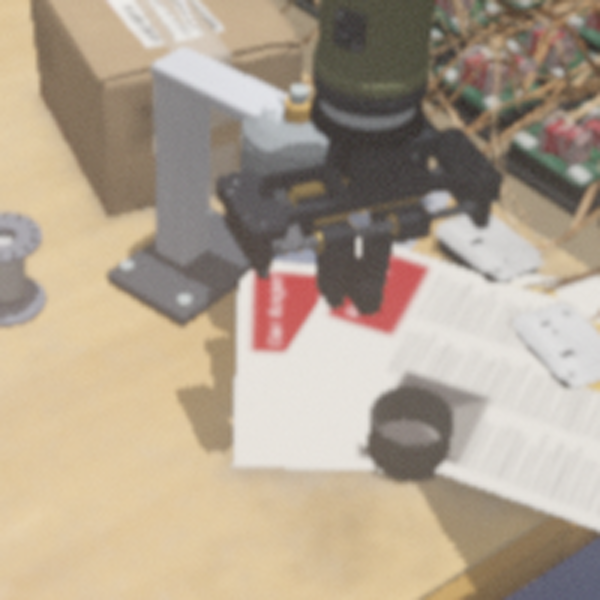

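Call:
send_rows(series=[{"delta_pos":[-0.37,0.0,0],"turn":-2,"jaw":1},{"delta_pos":[-0.73,0.03,0],"turn":-4,"jaw":1},{"delta_pos":[-1.1,0.06,0],"turn":-6,"jaw":1},{"delta_pos":[-1.47,0.1,0],"turn":-8,"jaw":1},{"delta_pos":[-1.83,0.16,0],"turn":-10,"jaw":1},{"delta_pos":[-1.83,0.16,0],"turn":-10,"jaw":1},{"delta_pos":[-1.83,0.16,0],"turn":-10,"jaw":1}])

```text
clock: 15.7
tool_pos: [0.4407, -0.0646, 0.1254]
eef_rot: [0.741, 0.672, 0.0, 0.0]
contact_force: [1.0, -0.7, -4.6]
opening: 0.195
```

```bash
python3 - <<'E'
from h import *
st();ax()
E
```

```text
t 15.7 p [ 0.4407 -0.0646  0.1254] xang 84.37 tilt z [ 1.3e-03 -1.0e-04 -1.0e+00] F [ 0.97 -0.68 -4.59] M [ 0.183  0.148 -0.278] open 0.195 q [ 0.45  0.77 -0.66  2.19  1.03  0.53  0.45]
axis [ 0.5455 -0.0749] zb 0.0997 err tool cm [ 0.03 -0.08 -0.  ]
```

Call:
send_rows(series=[{"delta_pos":[-0.37,0.0,0],"turn":-2,"jaw":1},{"delta_pos":[-0.73,0.03,0],"turn":-4,"jaw":1},{"delta_pos":[-0.73,0.03,0],"turn":-4,"jaw":1},{"delta_pos":[-0.73,0.03,0],"turn":-4,"jaw":1}])

```text
clock: 16.03
tool_pos: [0.4395, -0.0719, 0.1253]
eef_rot: [0.717, 0.698, -0.0, 0.0]
contact_force: [-0.4, 0.8, -4.6]
opening: 0.194
```

```bash
python3 - <<'E'
from h import *
st();ax()
E
```

```text
t 16.03 p [ 0.4395 -0.0719  0.1253] xang 88.46 tilt z [-0.e+00 -8.e-04 -1.e+00] F [-0.36  0.77 -4.6 ] M [0.093 0.367 0.038] open 0.194 q [ 0.48  0.78 -0.68  2.19  1.03  0.54  0.53]
axis [ 0.5447 -0.0747] zb 0.0996 err tool cm [ 0.02 -0.   -0.  ]
```

Call:
send_rows(series=[{"delta_pos":[-0.37,0.0,-0.05],"turn":-2,"jaw":1},{"delta_pos":[-0.73,0.03,-0.05],"turn":-4,"jaw":1},{"delta_pos":[-1.1,0.06,-0.05],"turn":-6,"jaw":1},{"delta_pos":[-1.47,0.1,-0.05],"turn":-8,"jaw":1},{"delta_pos":[-1.83,0.16,-0.05],"turn":-10,"jaw":1},{"delta_pos":[-1.83,0.16,-0.05],"turn":-10,"jaw":1},{"delta_pos":[-1.83,0.16,-0.05],"turn":-10,"jaw":1},{"delta_pos":[-1.83,0.16,-0.05],"turn":-10,"jaw":1}])

```text
clock: 16.7
tool_pos: [0.4409, -0.0899, 0.1258]
eef_rot: [0.653, 0.757, -0.0, 0.0]
contact_force: [0.3, 0.3, -5.3]
opening: 0.193
```

```bash
python3 - <<'E'
from h import *
st();ax()
E
```

```text
t 16.7 p [ 0.4409 -0.0899  0.1258] xang 98.46 tilt z [ 5.e-04 -5.e-04 -1.e+00] F [ 0.28  0.3  -5.32] M [0.102 0.193 0.106] open 0.193 q [ 0.54  0.79 -0.73  2.17  1.05  0.58  0.74]
axis [ 0.545  -0.0744] zb 0.1001 err tool cm [-0.01 -0.03 -0.  ]
```

Call:
send_rows(series=[{"delta_pos":[-0.37,0.0,0],"turn":-2,"jaw":1},{"delta_pos":[-0.73,0.03,0],"turn":-4,"jaw":1},{"delta_pos":[-1.1,0.06,0],"turn":-6,"jaw":1},{"delta_pos":[-1.47,0.1,0],"turn":-8,"jaw":1},{"delta_pos":[-1.83,0.16,0],"turn":-10,"jaw":1},{"delta_pos":[-2.19,0.23,0],"turn":-12,"jaw":1},{"delta_pos":[-2.19,0.23,0],"turn":-12,"jaw":1},{"delta_pos":[-2.19,0.23,0],"turn":-12,"jaw":1}])

```text
clock: 17.37
tool_pos: [0.4464, -0.1111, 0.1258]
eef_rot: [0.57, 0.821, 0.0, 0.0]
contact_force: [1.2, 2.3, -4.5]
opening: 0.199
```

```bash
python3 - <<'E'
from h import *
st();ax()
E
```

```text
t 17.37 p [ 0.4464 -0.1111  0.1258] xang 110.43 tilt z [ 7.e-04  0.e+00 -1.e+00] F [ 1.22  2.3  -4.52] M [0.192 0.107 0.084] open 0.199 q [ 0.62  0.82 -0.79  2.14  1.05  0.64  0.99]
axis [ 0.5451 -0.0743] zb 0.1001 err tool cm [-0.   -0.05 -0.  ]
```

Call:
send_rows(series=[{"delta_pos":[-0.37,0.0,0],"turn":-2,"jaw":1},{"delta_pos":[-0.73,0.02,0],"turn":-4,"jaw":1},{"delta_pos":[-1.1,0.03,0],"turn":-6,"jaw":1},{"delta_pos":[-1.47,0.07,0],"turn":-8,"jaw":1},{"delta_pos":[-1.47,0.07,0],"turn":-8,"jaw":1},{"delta_pos":[-1.47,0.07,0],"turn":-8,"jaw":1}])

```text
clock: 17.87
tool_pos: [0.4523, -0.1245, 0.1258]
eef_rot: [0.512, 0.859, 0.0, 0.0]
contact_force: [1.4, 0.2, -3.9]
opening: 0.195
```

```bash
python3 - <<'E'
from h import *
st();ax()
E
```

```text
t 17.87 p [ 0.4523 -0.1245  0.1258] xang 118.42 tilt z [ 7.e-04  1.e-04 -1.e+00] F [ 1.41  0.18 -3.89] M [ 0.196 -0.064  0.048] open 0.195 q [ 0.66  0.84 -0.82  2.12  1.05  0.68  1.16]
axis [ 0.5449 -0.0744] zb 0.1001 err tool cm [-0.   -0.02 -0.  ]
```

Call:
send_rows(series=[{"delta_pos":[-0.28,0.01,0],"turn":-1.5,"jaw":1},{"delta_pos":[-0.55,0.02,0],"turn":-3,"jaw":1},{"delta_pos":[-0.55,0.02,0],"turn":-3,"jaw":1},{"delta_pos":[-0.55,0.02,0],"turn":-3,"jaw":1}])

```text
clock: 18.2
tool_pos: [0.4549, -0.1293, 0.1258]
eef_rot: [0.489, 0.872, 0.0, 0.0]
contact_force: [-0.6, 1.1, -3.9]
opening: 0.196
```

```bash
python3 - <<'E'
from h import *
st();ax()
E
```

```text
t 18.2 p [ 0.4549 -0.1293  0.1258] xang 121.43 tilt z [ 4.e-04 -1.e-04 -1.e+00] F [-0.55  1.08 -3.88] M [ 0.152 -0.033  0.072] open 0.196 q [ 0.68  0.85 -0.84  2.1   1.05  0.69  1.23]
axis [ 0.5447 -0.0744] zb 0.1001 err tool cm [-0.01 -0.01 -0.  ]
```

Call:
send_rows(series=[{"delta_pos":[-0.28,0.01,0],"turn":-1.5,"jaw":1},{"delta_pos":[-0.55,0.02,0],"turn":-3,"jaw":1},{"delta_pos":[-0.55,0.02,0],"turn":-3,"jaw":1},{"delta_pos":[-0.55,0.02,0],"turn":-3,"jaw":1}])

```text
clock: 18.53
tool_pos: [0.4574, -0.1343, 0.1256]
eef_rot: [0.466, 0.885, -0.0, -0.0]
contact_force: [1.0, 1.1, -5.5]
opening: 0.193
```

```bash
python3 - <<'E'
from h import *
st();ax()
E
```

```text
t 18.53 p [ 0.4574 -0.1343  0.1256] xang 124.41 tilt z [-8.e-04 -7.e-04 -1.e+00] F [ 1.    1.1  -5.53] M [-0.127  0.156  0.016] open 0.193 q [ 0.69  0.85 -0.85  2.09  1.05  0.71  1.29]
axis [ 0.5442 -0.0748] zb 0.0999 err tool cm [-0.    0.06 -0.  ]
```

Call:
send_rows(series=[{"delta_pos":[-0.19,0.0,0],"turn":-1,"jaw":1},{"delta_pos":[-0.37,0.01,0],"turn":-2,"jaw":1},{"delta_pos":[-0.37,0.01,0],"turn":-2,"jaw":1},{"delta_pos":[-0.37,0.01,0],"turn":-2,"jaw":1}])

```text
clock: 18.87
tool_pos: [0.4596, -0.1373, 0.1256]
eef_rot: [0.45, 0.893, -0.0, -0.0]
contact_force: [-0.3, 0.3, -6.2]
opening: 0.196
```

```bash
python3 - <<'E'
from h import *
st();ax()
E
```

```text
t 18.87 p [ 0.4596 -0.1373  0.1256] xang 126.48 tilt z [-8.e-04 -2.e-04 -1.e+00] F [-0.29  0.28 -6.23] M [-0.096  0.335  0.035] open 0.196 q [ 0.7   0.86 -0.86  2.08  1.05  0.72  1.34]
axis [ 0.5443 -0.0747] zb 0.0999 err tool cm [-0.01  0.04 -0.  ]
```

Call:
send_rows(series=[{"delta_pos":[-0.19,0.0,0],"turn":-1,"jaw":1},{"delta_pos":[-0.37,0.01,0],"turn":-2,"jaw":1},{"delta_pos":[-0.37,0.01,0],"turn":-2,"jaw":1},{"delta_pos":[-0.37,0.01,0],"turn":-2,"jaw":1}])

```text
clock: 19.2
tool_pos: [0.462, -0.1403, 0.1256]
eef_rot: [0.435, 0.901, -0.0, -0.0]
contact_force: [-0.5, 1.1, -5.6]
opening: 0.198
```

```bash
python3 - <<'E'
from h import *
st();ax()
E
```

```text
t 19.2 p [ 0.462  -0.1403  0.1256] xang 128.49 tilt z [-6.e-04 -2.e-04 -1.e+00] F [-0.52  1.06 -5.63] M [-0.097  0.348  0.069] open 0.198 q [ 0.71  0.86 -0.87  2.07  1.05  0.73  1.38]
axis [ 0.5444 -0.0747] zb 0.0999 err tool cm [ 0.    0.03 -0.  ]
```

Call:
send_rows(series=[{"delta_pos":[-0.19,0.0,0],"turn":-1,"jaw":1},{"delta_pos":[-0.37,0.01,0],"turn":-2,"jaw":1},{"delta_pos":[-0.37,0.01,0],"turn":-2,"jaw":1},{"delta_pos":[-0.37,0.01,0],"turn":-2,"jaw":1}])

```text
clock: 19.53
tool_pos: [0.4643, -0.143, 0.1256]
eef_rot: [0.419, 0.908, -0.0, -0.0]
contact_force: [-1.2, 0.4, -5.7]
opening: 0.194
```

```bash
python3 - <<'E'
from h import *
st();ax()
E
```

```text
t 19.53 p [ 0.4643 -0.143   0.1256] xang 130.49 tilt z [-7.e-04 -1.e-04 -1.e+00] F [-1.24  0.43 -5.68] M [-0.086  0.533 -0.1  ] open 0.194 q [ 0.72  0.87 -0.88  2.07  1.05  0.74  1.42]
axis [ 0.5444 -0.0747] zb 0.0999 err tool cm [-0.01  0.03 -0.  ]
```

Call:
send_rows(series=[{"delta_pos":[-0.19,0.0,0],"turn":-1,"jaw":1},{"delta_pos":[-0.37,0.01,0],"turn":-2,"jaw":1},{"delta_pos":[-0.37,0.01,0],"turn":-2,"jaw":1},{"delta_pos":[-0.37,0.01,0],"turn":-2,"jaw":1}])

```text
clock: 19.87
tool_pos: [0.4667, -0.1457, 0.1255]
eef_rot: [0.403, 0.915, -0.0, -0.0]
contact_force: [-3.6, 1.1, -6.2]
opening: 0.197
```

```bash
cat >>h.py <<'E'
def tq():
    p,Rm,s=cur();a=Rm[:,1]*L;F=s["contact_force"];print("torque about axis",round(float(s["moment"][2]+np.cross(-a,F)[2]),3))
E
python3 - <<'E'
from h import *
st();ax();tq()
E
```

```text
t 19.87 p [ 0.4667 -0.1457  0.1255] xang 132.47 tilt z [-1.e-03  2.e-04 -1.e+00] F [-3.59  1.13 -6.22] M [ 0.123  0.884 -0.337] open 0.197 q [ 0.72  0.88 -0.89  2.06  1.05  0.76  1.47]
axis [ 0.5443 -0.0746] zb 0.0998 err tool cm [-0.02  0.03 -0.  ]
torque about axis -0.68
```

Call:
send_rows(series=[{"delta_pos":[0.28,0.01,0],"turn":1.5,"jaw":1},{"delta_pos":[0.28,0.01,0.1],"turn":1.5,"jaw":1},{"delta_pos":[0.28,0.01,0.2],"turn":1.5,"jaw":1},{"delta_pos":[0.28,0.01,0.3],"turn":1.5,"jaw":1},{"delta_pos":[0.28,0.01,0.4],"turn":1.5,"jaw":1},{"delta_pos":[0.28,0.01,0.5],"turn":1.5,"jaw":1},{"delta_pos":[0.28,0.01,0.5],"turn":1.5,"jaw":1},{"delta_pos":[0.28,0.01,0.5],"turn":1.5,"jaw":1}])

```text
clock: 20.53
tool_pos: [0.4661, -0.1435, 0.1209]
eef_rot: [0.415, 0.91, 0.0, 0.001]
contact_force: [1.1, -1.1, -3.8]
opening: 0.194
```

```bash
python3 - <<'E'
from h import *
st();ax();tq()
E
```

```text
t 20.53 p [ 0.4661 -0.1435  0.1209] xang 131.0 tilt z [ 1.4e-03  1.0e-04 -1.0e+00] F [ 1.09 -1.14 -3.79] M [-0.239 -0.031 -0.175] open 0.194 q [ 0.71  0.88 -0.87  2.06  1.07  0.74  1.42]
axis [ 0.5456 -0.0744] zb 0.0952 err tool cm [ 0.05 -0.07 -0.  ]
torque about axis -0.009
```

Call:
send_rows(series=[{"delta_pos":[0,0,0.07],"turn":0,"jaw":1},{"delta_pos":[0,0,0.14],"turn":0,"jaw":1},{"delta_pos":[0,0,0.2],"turn":0,"jaw":1},{"delta_pos":[0,0,0.2],"turn":0,"jaw":1},{"delta_pos":[0,0,0.2],"turn":0,"jaw":1}])

```text
clock: 20.95
tool_pos: [0.4663, -0.1431, 0.1191]
eef_rot: [0.415, 0.91, 0.001, 0.001]
contact_force: [3.7, 0.2, -1.7]
opening: 0.196
```

```bash
python3 - <<'E'
from h import *
st();ax();tq()
E
```

```text
t 20.95 p [ 0.4663 -0.1431  0.1191] xang 131.02 tilt z [ 2.1e-03  7.0e-04 -1.0e+00] F [ 3.68  0.19 -1.67] M [-0.01  -0.596 -0.203] open 0.196 q [ 0.71  0.88 -0.87  2.07  1.07  0.74  1.42]
axis [ 0.5458 -0.074 ] zb 0.0934 err tool cm [ 0.03 -0.11 -0.  ]
torque about axis 0.036
```

Call:
send_rows(series=[{"delta_pos":[0,-0.05,0.04],"turn":0,"jaw":1},{"delta_pos":[0,-0.05,0.08],"turn":0,"jaw":1},{"delta_pos":[0,-0.05,0.08],"turn":0,"jaw":1},{"delta_pos":[0,-0.05,0.08],"turn":0,"jaw":1}])

```text
clock: 21.28
tool_pos: [0.4664, -0.143, 0.1186]
eef_rot: [0.414, 0.91, 0.001, 0.001]
contact_force: [5.1, 1.2, 3.3]
opening: 0.196
```

```bash
python3 - <<'E'
from h import *
st();ax();tq()
E
```

```text
t 21.28 p [ 0.4664 -0.143   0.1186] xang 131.04 tilt z [ 0.0031  0.0011 -1.    ] F [5.11 1.18 3.35] M [ 0.426 -1.039 -0.182] open 0.196 q [ 0.71  0.88 -0.87  2.07  1.07  0.73  1.42]
axis [ 0.5458 -0.0739] zb 0.0929 err tool cm [ 0.03 -0.12 -0.  ]
torque about axis 0.077
```

Call:
send_rows(series=[{"delta_pos":[0,0,-0.05],"turn":0,"jaw":1},{"delta_pos":[0,0,-0.05],"turn":0,"jaw":0.75},{"delta_pos":[0,0,-0.05],"turn":0,"jaw":0.6},{"delta_pos":[0,0,-0.05],"turn":0,"jaw":0.5},{"delta_pos":[0,0,-0.05],"turn":0,"jaw":0.5},{"delta_pos":[0,0,-0.05],"turn":0,"jaw":0.5}], force=20)

```text
clock: 21.78
tool_pos: [0.4641, -0.1441, 0.1181]
eef_rot: [0.415, 0.91, -0.001, -0.001]
contact_force: [0.2, 1.0, 0.4]
opening: 0.496
```

```bash
python3 - <<'E'
from h import *
st();ax()
for n in ("scene",):
    im=vision.snapshot(n)
    cv2.imwrite(f"pics/f_{n}.png",cv2.resize(im[100:300,240:440],None,fx=3,fy=3,interpolation=cv2.INTER_CUBIC))
E
```

```text
t 21.78 p [ 0.4641 -0.1441  0.1181] xang 131.01 tilt z [-1.7e-03 -5.0e-04 -1.0e+00] F [0.15 0.97 0.38] M [ 0.062 -0.147  0.059] open 0.496 q [ 0.71  0.88 -0.87  2.07  1.07  0.74  1.42]
axis [ 0.5435 -0.075 ] zb 0.0924 err tool cm [-0.04  0.12 -0.  ]
```

View pics/f_scene.png

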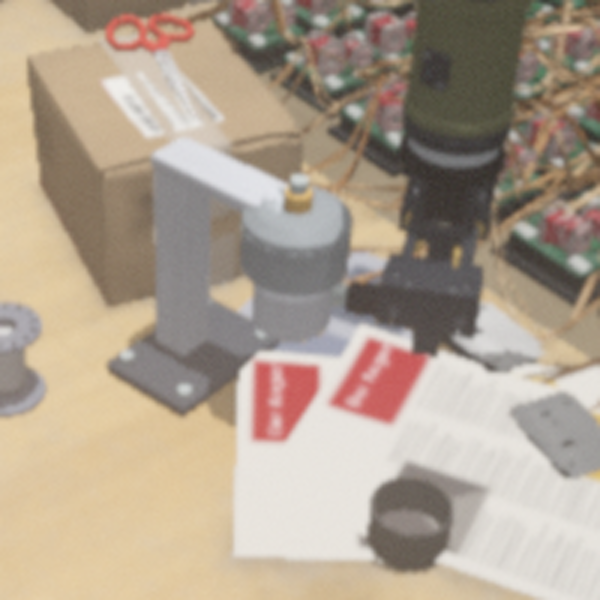

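Call:
send_rows(series=[{"delta_pos":[0,-0.8,0],"turn":0,"jaw":0.4},{"delta_pos":[0,-2,0],"turn":0,"jaw":0.4},{"delta_pos":[0,-3,-0.5],"turn":0,"jaw":0.4},{"delta_pos":[0,-3.5,-2],"turn":0,"jaw":0.4},{"delta_pos":[0,-3.5,-4],"turn":0,"jaw":0.4},{"delta_pos":[0,-3.5,-6.5],"turn":0,"jaw":0.4},{"delta_pos":[0,-3.5,-9],"turn":0,"jaw":0.4},{"delta_pos":[0,-3.5,-11],"turn":0,"jaw":0.4}])

```text
clock: 22.5
tool_pos: [0.4374, -0.1677, 0.2301]
eef_rot: [0.415, 0.91, -0.0, 0.0]
contact_force: [-0.4, 0.1, 0.4]
opening: 0.598
```

Call:
send_rows(series=[{"delta_pos":[0,-2,0],"turn":0,"jaw":0.4},{"delta_pos":[0,-4,0],"turn":0,"jaw":0.4},{"delta_pos":[3,-5,0],"turn":0,"jaw":0.4},{"delta_pos":[6,-5,0],"turn":0,"jaw":0.4},{"delta_pos":[-4,-5,0],"turn":0,"jaw":0.4},{"delta_pos":[-4,-5,0],"turn":0,"jaw":0.4}])

```text
clock: 23.0
tool_pos: [0.4075, -0.2154, 0.2272]
eef_rot: [0.409, 0.912, -0.003, -0.005]
contact_force: [3.5, 0.1, 2.2]
opening: 0.599
```

```bash
python3 - <<'E'
from h import *
st();ax()
for n in ("scene","top"):
    im=vision.snapshot(n);np.save(f"g_{n}.npy",im)
    print(n,[(d["score"],d["location"]) for d in nets.trace(n,"cup_handle")[:2]])
    cv2.imwrite(f"pics/g_{n}.png",cv2.resize(im[100:300,240:440],None,fx=3,fy=3,interpolation=cv2.INTER_CUBIC))
E
```

```text
t 23.0 p [ 0.4075 -0.2154  0.2272] xang 131.7 tilt z [-0.0126 -0.0018 -0.9999] F [3.47 0.07 2.24] M [ 0.098 -0.365  0.021] open 0.599 q [ 1.01  0.71 -1.05  2.04  0.81  0.9   1.8 ]
axis [ 0.4861 -0.1454] zb 0.2015 err tool cm [ 1.39  9.09 -0.09]
scene [(0.9, [0.5058, 0.5567])]
top [(0.8, [0.5907, 0.5936]), (0.19, [0.479, 0.5408])]
```

View pics/g_scene.png

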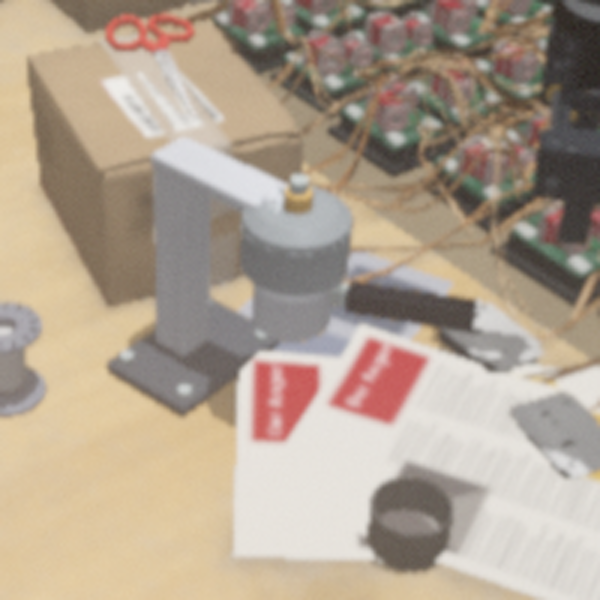

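View pics/g_top.png

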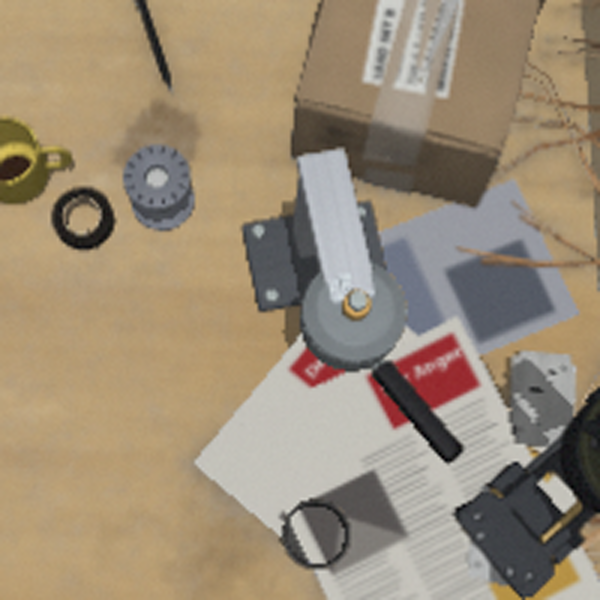

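```bash
python3 - <<'E'
from h import *
a=ray("top",(240+323/3,100+153/3),.2);b=ray("top",(240+353/3,100+290/3),.2)
print("head yaw",np.degrees(np.arctan2(*(a-b)[1::-1])))
# handle fit: trace regions in both views, bar only (dark)
CUPB=box(-.140,-.042,-.009,.009,.023,.045)
for zb in (.089,.093,.097):
  for n in ("scene","top"):
    m=nets.trace(n,"cup_handle")[0]["region"] if zb==.089 else M[n]
    if zb==.089:
        M=globals().get("M",{});M[n]=m
        im=np.load(f"g_{n}.npy");print(n,m.sum())
  # bar by dark pixels inside a window
  T={}
  for n in ("scene","top"):
    im=np.load(f"g_{n}.npy").max(2)
    w=(185,215,350,405) if n=="scene" else (215,260,360,400)
    T[n]=((im[w[0]:w[1],w[2]:w[3]]<75),w)
  def f(p):
    c=0;Rm=R.from_euler("z",p[2]).as_matrix()
    for n in T:
      t,w=T[n];S=6
      mm=np.zeros((t.shape[0]*S,t.shape[1]*S),np.uint8)
      q=proj(n,CUPB@Rm.T+[p[0],p[1],zb]);cv2.fillConvexPoly(mm,cv2.convexHull(((q+.5-[w[2],w[0]])*S).astype(np.int32)),1)
      c+=np.logical_xor(mm>0,np.kron(t,np.ones((S,S)))>0).sum()/S/S
    return c
  x0=np.array([.5447,-.0745,np.radians(41)])
  o=minimize(f,x0,method="Nelder-Mead",options=dict(initial_simplex=np.vstack([x0,x0+[.006,0,0],x0+[0,.006,0],x0+[0,0,.08]])))
  print(zb,o.x[:2].round(4),np.degrees(o.x[2]).round(1),o.fun)
E
```

```text
head yaw 12.439416542416645
scene 925
top 353
0.089 [ 0.5462 -0.0734] 41.1 613.9444444444443
0.093 [ 0.5463 -0.0746] 39.9 617.1944444444445
0.097 [ 0.5454 -0.074 ] 39.9 623.25
```

Call:
send_rows(series=[{"delta_pos":[0,0,0],"turn":0,"jaw":0.4},{"delta_pos":[0,0,0],"turn":0,"jaw":0.4},{"delta_pos":[0,0,0],"turn":0,"jaw":0.4},{"delta_pos":[0,0,0],"turn":0,"jaw":0.4}])

```text
clock: 23.63
tool_pos: [0.416, -0.217, 0.2285]
eef_rot: [0.414, 0.91, -0.0, 0.0]
contact_force: [0.0, -0.3, 0.5]
opening: 0.599
```

```bash
python3 - <<'E'
from h import *
st()
print(order.finish_job())
E
```

```text
t 23.63 p [ 0.416  -0.217   0.2285] xang 131.05 tilt z [-1.e-04 -4.e-04 -1.e+00] F [ 0.01 -0.33  0.5 ] M [ 0.087 -0.11   0.019] open 0.599 q [ 1.01  0.71 -1.05  2.02  0.81  0.9   1.8 ]
the job is handed in; nothing more can be done
None
```

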